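# Put the rubber stamp away in the roll-top box

## Robot

A 7-joint arm with a two-finger parallel gripper is mounted at the origin on a cart in front of the work surface, level with it; the furniture and walls round the work are solid. World frame = base frame: x ahead of the robot, y to its left, z up, the work surface at z = 0. Lengths are in m, angles in rad, forces in N, time in s.
With the tool pointing down it reaches from about 0.425 to 0.925 m from the base axis. Payload 6.8 kg.
Tool frame: the origin (TCP) lies between the finger pads; the fingertips stand r.tip_extent ahead of it and the grasp point (between the pads) lies 5 mm behind it (r.tip_extent is the distance from the TCP to the fingertips, in m); y points along the fingers, x is the direction in which the jaws open and shut, and the axes are right-handed (so a half turn about y gives the same grasp; the last joint's range is limited). The gripper opens to 85 mm and grips with 20 to 120 N. Pads are 22 mm wide; open, the fingers measure 114 mm over their backs; the gripper's body (76 mm by 85 mm) begins 54 mm behind the grasp point. The pads swing forward as they close: fully open they stand 13 mm farther back than shut.
Start: joints at [-0.108, 0.477, 0.022, 1.555, -0.011, 1.109, -0.083], TCP at [0.675, 0, 0.223] pointing down, gripper open.
Joint ranges: [-2.96, 2.96], [-0.34, 2.1], [-1.41, 1.46], [0.24, 2.44], [-1.37, 4.51], [0.17, 1.92], [-2.96, 2.96]. Speed limits (rad/s): [2.39, 2.39, 3.14, 3.14, 3.14, 3.14, 3.14].

## Interface

Orientations are given as a rotation vector (axis times angle).
In Python, from bench import r gives the robot as it stands.
- The arm moves only by the tool send_rows, never from a script. Its argument "plan" is a list of rows, each a list of 5 numbers: the shift along the tool's x, y, z in cm, then the turn about the tool's y in degrees, then the opening, from 0 (shut) to 1 (fully open). In form: [[dx, dy, dz, spin, grip], ...]. A call has 1 to 12 rows; each row shifts and turns the commanded pose from where the row before left it, along the tool's axes as they then stand; what a row does not reach is not made up. A row lasts 1/8 s, in which the tool goes at most 62.5 mm and 10.7 degrees, less where a joint would pass 70% of its speed; a pose out of reach is approached as far as the arm can. A call is refused whole if a number of a shift passes 6.25 or a number of a turn 10.7, either way. A call with a gripper value outside its range is refused whole. The fingers move at their own pace and stop on an object; "force" is the grip in N (left out, the last holds). Time passes only in rows, so rows that do not move let the fingers close. It gives the time, the measured TCP pose, the force and the opening at its end, in the units of the state.
- r.get_obs(): the state, without advancing time (a new reading comes with each control period).
- r.grab_frame(name): name is "scene" or "side" or "wrist"; returns a dict with "image" (420x560x3 uint8, red, green, blue), "camera_matrix" (3x3 intrinsics, pixels), "D" ([k1, k2, p1, p2, k3] as OpenCV has them; the pictures are not rectified), "cam_to_world" (4x4, takes a point from camera to world coordinates). Camera axes: x right, y down, z forward; pixel columns grow to the right and rows downward; lengths in m; the calibration is good to about 2 mm. A picture is of the moment at which its call begins. There is no depth.
- r.hand_in(): hands the job in, once; it reports no verdict.
Trained networks look in the newest picture that a camera, given by its name, has taken for a name from the list of things; names that differ only in an ending like _2 or _b are one class to them, and where a whole thing is asked for, a point or a joint stands for the part that bears it (a point fixed in the world has none). Each returns a list of dicts, best first, with "p" (0 to 1); they miss things now and then, are a little off and sometimes report something else, mostly with a low value. They report only what shows in the picture. A call takes as long as a camera call.
- r.recognise(camera, target): "rect" ([left, top, right, bottom] in pixels, round what is visible of it).
The state is a dict: "clock": time; "joints": joint angles; "qvel": joint speeds; "tau": joint torques, N m; "tcp_pos": TCP position; "orientation": TCP orientation; "contact_force": force on the tool from outside, world axes, zero at the start; "moment": the same for the moment, N m; "grip_width": finger opening in m.
Only numpy, scipy, OpenCV 4.12 (cv2) and the standard library are available. Lean on these libraries where they do the work, as an engineer would, in place of code of your own. Each camera call takes 0.05 s, during which the arm holds its last target.

## Task

Put the rubber stamp away: roll the wooden roll-top box's cover fully open, stand the stamp upright in the middle of the ink pad inside, then roll the cover fully shut again. Leave the box's other contents and the things on the desk where they are.

Things in the scene. Friction and masses are not known exactly. Their poses are not given: they have to be found in the camera images.
- box: Light-wood roll-top box, fixed, 308 deep (x) x 326 wide (y) x 217 high. Origin: underside, midway across, straight below the cover's track axis. x points from its front (robot side) to its back, y to its left, z up. Front wall x -134 to -124, top at z 136. Side walls 13 thick, 300 apart inside, round, reaching 172 from the track axis. Floor's upper face at z 16
- track_axis (a point): Point on the axis of the cover's circular track (parallel to the box's y), midway across the box, 45 above its underside: in the box frame (0, 0, 45). Angles below run round this axis, 0 deg = box's front (-x), 90 deg = up
- hood_edge (a point): Middle of the front lower edge of the fixed hood that roofs the rear of the box (inner radius 163, outer 169, from 110 to 180 deg): box frame x 56, z 198. The ink pad lies half beneath hood and opened cover, so a gripper coming straight down on it would hit them: it must lean back towards the box's front by 30 to 45 deg and come in along that slant
- cover (a joint): Turn of the curved cover of dark wooden slats (8 thick, outer radius 160 about the track axis), rad: 0 fully shut (lower edge on the front wall, at 38 deg), 1.08 fully open (rolled back under the hood, lower edge at 100 deg). Friction (about 2 N at the pull) holds it wherever it is left
- pull (a point): Middle of the cover's pull: round metal bar 12 in diameter, 110 long, parallel to the box's y, 190 from the track axis, 24 clear of the slats, on posts 46 left and right of the middle. It sits at a = 0.733 rad + cover turn: box frame x = -190 cos a, z = 45 + 190 sin a. Pinch it along the radius or up to 25 deg off. Fully open, its back is 14 in front of the hood edge and it stands 15 above the hood
- rubber_stamp: Black rubber stamp with turned knob, 28 (x) x 56 (y) x 70 high, about 50 g, standing on the desk at start. Origin: centre of the underside, z up. The base block is 18 high; the round knob, up to 28 in diameter, is taken best 55 above the underside, from any side. The fingers may lean while taking it
- stamp_pad: Black flat closed ink pad tin, 78 (x) x 113 (y) x 16 high, fixed on the box's floor beneath the cover near the middle of the box's width. Origin: centre of the underside; its top is 16 above
- clip_tin: Low round metal tin, 62 in diameter, 21 high, loose on the box's floor to the left or right of the ink pad. Origin: centre of the underside. Bystander
- bulldog_clip: Black bulldog clip, 33 x 41 x 22 high, loose on the box's floor on the other side of the ink pad. Origin: centre of the underside. Bystander
- sticky_notes: Block of white notes, 77 x 77 x 13 high, loose on the desk. Origin: centre of the underside. Bystander
- mouse: Black computer mouse, 116 (x) x 59 (y) x 38 high, loose on the desk. Origin: centre of the underside. Bystander

How it is judged:
On the way, in this order (a step that is already met when the one before it is completed fails the run):
1. the cover is rolled fully open (value of joint cover above 1 rad), for 0.2 s.
2. the stamp stands released on the ink pad (x of rubber_stamp in the frame of stamp_pad between -0.022 and 0.022 m and y of rubber_stamp in the frame of stamp_pad between -0.03 and 0.03 m and z of rubber_stamp in the frame of stamp_pad between 0.012 and 0.021 m and angle between rubber_stamp's own z axis and vertical below 0.1 rad and contact force between the fingers and rubber_stamp below 0.1 N and linear speed of rubber_stamp below 0.03 m/s), for 0.2 s.
At the end, for the whole second after the job is handed in: The cover is shut (within 0.05 rad, about 9 mm at the pull), and the stamp stands upright (within 6 deg), released and at rest on top of the ink pad, its centre within 22 mm (pad's x) and 30 mm (pad's y) of the pad's centre (all of step 2 and value of joint cover below 0.05 rad); the robot touches nothing.
It fails at once if the tin or the bulldog clip in the box is shifted by more than 20 mm (distance of any of clip_tin, bulldog_clip from where it was at the start of the episode above 0.02 m).
It fails at once if the notes or the mouse on the desk are shifted by more than 20 mm (distance of any of sticky_notes, mouse from where it was at the start of the episode above 0.02 m).
It also fails if it takes over 72 s, if anything falls off the work surface, if the arm or the gripper's body presses on something with over 40 N, if the wrist force passes 120 N, or if a joint passes its speed limit or range.

## Working session

There is one attempt and no reset: what is moved stays moved. The work goes in short steps, Python scripts to look and compute and a tool call to move; the robot and the scene stay as the last step left them, time stands still between calls to the robot, and variables do not carry over. Pictures are saved under pics/ and viewed, and the job is handed in when it is done.

Besides the shell and the picture viewer there is one more tool, called after ">>>" by a JSON object that holds its "method" and its "body". send_rows: Moves the arm, as the interface text tells. Its arguments: {"type":"object","properties":{"plan":{"type":"array","items":{"type":"array","items":{"type":"number"}}},"force":{"type":"number"}},"required":["plan"]}

```bash
ls; mkdir -p pics; python3 - <<'E'
from bench import r
import cv2,numpy as np
o=r.get_obs()
for k,v in o.items(): print(k,np.round(v,4))
print(r.tip_extent)
for n in ["scene","side","wrist"]:
    f=r.grab_frame(n)
    cv2.imwrite(f"pics/a_{n}.png",f["image"][:,:,::-1])
    print(n,np.round(f["camera_matrix"],1).tolist(),np.round(f["D"],3),np.round(f["cam_to_world"],4).tolist())
    for t in ["box","cover","pull","hood_edge","rubber_stamp","stamp_pad","clip_tin","bulldog_clip","sticky_notes","mouse"]:
        try: print(t,[(np.round(d["rect"],1).tolist(),round(d["p"],2)) for d in r.recognise(n,t)[:2]])
        except Exception as e: print(t,e)
E
```

```text
pics
clock 0.0
joints [-0.1081  0.4778  0.0223  1.5565 -0.0115  1.1093 -0.0831]
qvel [ 0.0008 -0.0005 -0.0017 -0.0015  0.0002  0.0015  0.0007]
tau [-5.00000e-04 -5.96444e+01  1.60770e+00 -2.81195e+01  1.24000e-02
  9.40000e-03  0.00000e+00]
tcp_pos [ 0.6744 -0.      0.2219]
orientation [-1.5709e+00  1.5000e-03  1.5000e-03]
contact_force [-0.1158  0.4725 -0.3061]
moment [-0.0097 -0.0334 -0.0153]
grip_width 0.0852
0.014
scene [[531.1, 0.0, 284.7], [0.0, 531.1, 217.6], [0.0, 0.0, 1.0]] [-0.097  0.     0.     0.     0.   ] [[-0.2585, 0.68, -0.6861, 1.408], [0.966, 0.182, -0.1836, 0.3188], [0.0, -0.7102, -0.704, 1.0119], [0.0, 0.0, 0.0, 1.0]]
box []
cover []
pull []
hood_edge []
rubber_stamp []
stamp_pad []
clip_tin []
bulldog_clip []
sticky_notes []
mouse []
side [[496.0, 0.0, 278.6], [0.0, 496.0, 202.0], [0.0, 0.0, 1.0]] [-0.096  0.     0.     0.     0.   ] [[0.5345, 0.4792, -0.6962, 1.4287], [0.8452, -0.297, 0.4444, -0.5037], [0.0062, -0.8259, -0.5637, 0.8656], [0.0, 0.0, 0.0, 1.0]]
box []
cover []
pull []
hood_edge []
rubber_stamp []
stamp_pad []
clip_tin []
bulldog_clip []
sticky_notes []
mouse []
wrist [[345.9, 0.0, 277.6], [0.0, 345.9, 211.0], [0.0, 0.0, 1.0]] [-0.024  0.     0.     0.     0.   ] [[1.0, -0.0015, -0.0009, 0.6746], [-0.0017, -0.9533, -0.3019, 0.0776], [-0.0004, 0.3019, -0.9533, 0.3731], [0.0, 0.0, 0.0, 1.0]]
box [([0.0, 0.0, 373.6, 154.8], 0.93)]
cover [([2.2, 2.3, 194.4, 104.8], 0.78)]
pull [([0.0, 3.7, 197.0, 104.0], 0.83)]
hood_edge [([0.0, 0.0, 374.0, 152.7], 0.59)]
rubber_stamp [([180.4, 286.0, 218.1, 346.7], 0.67)]
stamp_pad []
clip_tin [([2.2, 0.0, 374.0, 156.3], 0.66)]
bulldog_clip []
sticky_notes [([18.9, 226.0, 102.1, 288.3], 0.83)]
mouse [([47.8, 330.3, 87.4, 350.8], 0.71)]
```

View pics/a_scene.png

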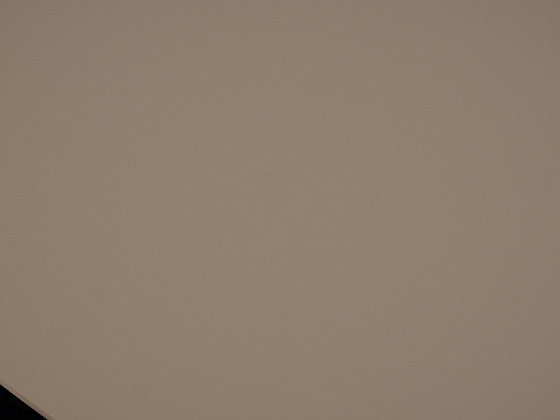

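View pics/a_side.png

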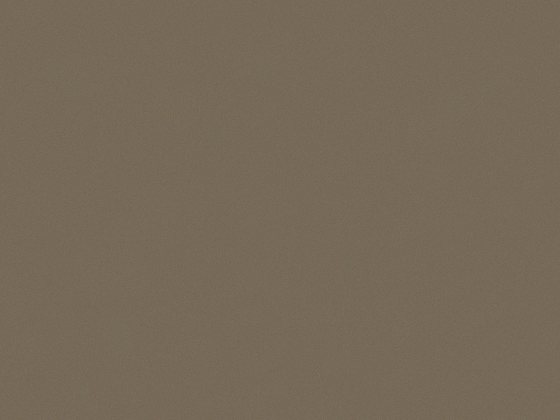

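View pics/a_wrist.png

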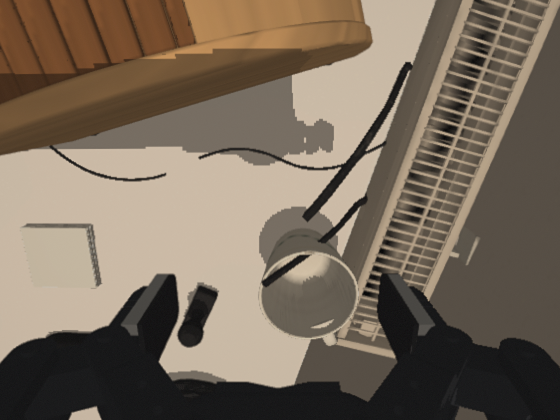

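>>> {"method": "send_rows", "body": {"plan": [[0,-5,0,0,1],[0,-6,0,0,1],[-2,-6,3,0,1],[-2,-4,5,0,1],[-2,0,6,0,1],[-2,0,6,0,1],[0,0,5,0,1],[0,0,0,0,1],[0,0,0,0,1]]}}

```text
clock: 2.78
tcp_pos: [0.5992, 0.2413, 0.4236]
orientation: [-1.572, 0.0, -0.0]
contact_force: [0.4, -0.8, 0.5]
grip_width: 0.0854
```

```bash
cat > h.py <<'E'
from bench import r
import cv2,numpy as np
from scipy.spatial.transform import Rotation as Rn
T=["box","cover","pull","hood_edge","rubber_stamp","stamp_pad","clip_tin","bulldog_clip","sticky_notes","mouse"]
def st():
    o=r.get_obs()
    print("t",np.round(o["clock"],2),"q",np.round(o["joints"],3),"tcp",np.round(o["tcp_pos"],4),"rv",np.round(o["orientation"],3),"F",np.round(o["contact_force"],1),"w",np.round(o["grip_width"],4)); return o
def look(name,rec=T):
    f=r.grab_frame("wrist"); cv2.imwrite(f"pics/{name}.png",f["image"][:,:,::-1])
    np.savez(f"pics/{name}.npz",K=f["camera_matrix"],D=f["D"],C=f["cam_to_world"])
    for t in rec:
        print(t,[(np.round(d["rect"],0).tolist(),round(d["p"],2)) for d in r.recognise("wrist",t)[:2]])
    return f
def load(name):
    z=np.load(f"pics/{name}.npz"); return z["K"],z["D"],z["C"]
def ray(cal,uv):
    K,D,C=cal
    p=cv2.undistortPoints(np.array(uv,float).reshape(-1,1,2),K,D)[:,0]
    d=np.c_[p,np.ones(len(p))]@C[:3,:3].T
    return C[:3,3],d
def onz(cal,uv,z):
    o,d=ray(cal,uv); return o+d*((z-o[2])/d[:,2])[:,None]
def proj(cal,P):
    K,D,C=cal
    Ri=C[:3,:3].T; return cv2.projectPoints(np.array(P,float).reshape(-1,3),cv2.Rodrigues(Ri)[0],-Ri@C[:3,3],K,D)[0][:,0]
E
python3 - <<'E'
from h import *
st(); look("b")
E
```

```text
t 2.78 q [-0.433  0.326 -0.066  1.332  0.022  1.485 -0.497] tcp [0.5992 0.2413 0.4236] rv [-1.572  0.    -0.   ] F [ 0.4 -0.8  0.5] w 0.0854
box [([80.0, 0.0, 377.0, 320.0], 0.83)]
cover [([94.0, 31.0, 310.0, 304.0], 0.71)]
pull [([96.0, 29.0, 308.0, 306.0], 0.83)]
hood_edge [([77.0, 2.0, 374.0, 321.0], 0.88)]
rubber_stamp [([260.0, 342.0, 282.0, 380.0], 0.87), ([172.0, 368.0, 218.0, 400.0], 0.49)]
stamp_pad []
clip_tin []
bulldog_clip []
sticky_notes [([170.0, 313.0, 206.0, 344.0], 0.62)]
mouse [([171.0, 366.0, 216.0, 398.0], 0.88)]
```

View pics/b.png

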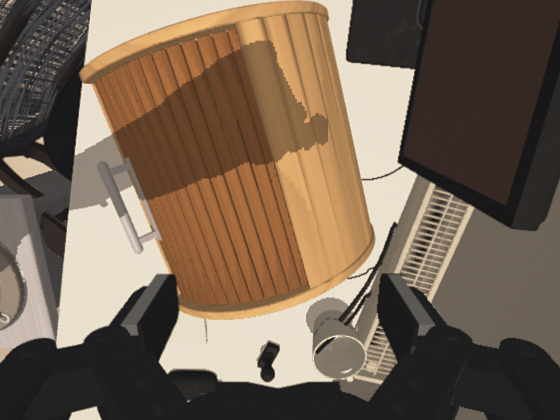

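```bash
cat >> h.py <<'E'
def bw(p,P):
    P=np.atleast_2d(np.array(P,float)); c,s=np.cos(p[2]),np.sin(p[2])
    return np.c_[p[0]+c*P[:,0]-s*P[:,1],p[1]+s*P[:,0]+c*P[:,1],P[:,2]]
def wb(p,P):
    P=np.atleast_2d(np.array(P,float)); c,s=np.cos(p[2]),np.sin(p[2]); d=P[:,:2]-p[:2]
    return np.c_[c*d[:,0]+s*d[:,1],-s*d[:,0]+c*d[:,1],P[:,2]]
def cyl(r_,deg,y): a=np.radians(deg); return [-r_*np.cos(a),y,45+r_*np.sin(a)]
def pullp(t,y): a=.733+t; return [-.190*np.cos(a),y,.045+.190*np.sin(a)]
E
sed -i 's/y,45+r_/y,.045+r_/' h.py
python3 - <<'E'
from h import *
from scipy.optimize import least_squares
cal=load("b")
P=[pullp(0,.055),pullp(0,-.055),cyl(.169,110,.150),cyl(.169,110,-.150)]
uv=np.array([[102,164],[139,251],[238,25],[308,290]])
f=lambda p:(proj(cal,bw(p,P))-uv).ravel()
for y0 in (0,.3,-.3):
  s=least_squares(f,[.5,.35,y0]); print(s.x,s.cost,np.round(s.fun,1))
p=s.x
im=cv2.imread("pics/b.png")
for y in (.163,.150,-.150,-.163):
    pts=[cyl(.172 if abs(y)>.155 else .169,a,y) for a in range(0,181,5)]
    for q in proj(cal,bw(p,pts)): cv2.circle(im,tuple(int(v) for v in q),2,(0,0,255) if abs(y)>.155 else (255,0,0),-1)
for d in (0,):
    pts=[pullp(0,y) for y in np.linspace(-.055,.055,12)]
    for q in proj(cal,bw(p,pts)): cv2.circle(im,tuple(int(v) for v in q),2,(0,255,0),-1)
cv2.imwrite("pics/b_ov.png",im)
st_=onz(cal,[[268,372],[268,350]],.0); print("stamp",st_, onz(cal,[[267,375]],.07))
E
```

```text
[0.54285926 0.23043929 0.25668258] 6.879927299128189 [ 0.4  1.8 -1.9 -2.1 -0.  -0.4  1.4  0.8]
[0.54285926 0.23043929 0.25668258] 6.879927299127995 [ 0.4  1.8 -1.9 -2.1 -0.  -0.4  1.4  0.8]
[0.54285926 0.23043929 0.25668258] 6.879927299128013 [ 0.4  1.8 -1.9 -2.1 -0.  -0.4  1.4  0.8]
stamp [[ 0.57787075 -0.21020134  0.        ]
 [ 0.57847198 -0.15532383  0.        ]] [[ 0.5785479  -0.15239267  0.07      ]]
```

View pics/b_ov.png

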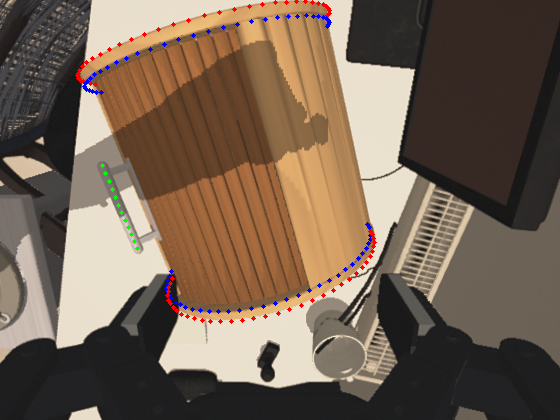

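>>> {"method": "send_rows", "body": {"plan": [[0,-6,0,0,1],[0,-6,0,0,1],[0,-6,0,0,1],[0,-6,0,0,1],[0,-6,0,0,1],[0,-6,0,0,1]]}}

```text
clock: 4.08
tcp_pos: [0.5743, 0.2309, 0.6815]
orientation: [-1.531, -0.075, -0.081]
contact_force: [-0.1, 0.5, 0.2]
grip_width: 0.0855
```

```bash
python3 - <<'E'
from h import *
st()
E
```

```text
t 4.08 q [-0.76   0.3    0.456  0.845 -0.143  1.915 -0.388] tcp [0.5743 0.2309 0.6815] rv [-1.531 -0.075 -0.081] F [-0.1  0.5  0.2] w 0.0855
```

>>> {"method": "send_rows", "body": {"plan": [[0,6,0,0,1],[0,6,0,0,1],[0,0,0,0,1]]}}

```text
clock: 4.45
tcp_pos: [0.583, 0.2358, 0.5545]
orientation: [-1.536, -0.066, -0.067]
contact_force: [-0.5, 0.5, 0.4]
grip_width: 0.0856
```

```bash
cat >> h.py <<'E'
def tool(o):
    R=Rn.from_rotvec(o["orientation"]).as_matrix(); print("x",np.round(R[:,0],3),"y(fwd)",np.round(R[:,1],3),"z",np.round(R[:,2],3)); return R
E
python3 - <<'E'
from h import *
print(np.round(Rn.from_rotvec([-1.531,-.075,-.081]).as_matrix(),3))
tool(st())
E
```

```text
[[ 0.995  0.1    0.002]
 [-0.006  0.038  0.999]
 [ 0.1   -0.994  0.038]]
t 4.45 q [-0.8    0.243  0.428  1.195 -0.1    1.633 -0.4  ] tcp [0.583  0.2358 0.5545] rv [-1.536 -0.066 -0.067] F [-0.5  0.5  0.4] w 0.0856
x [ 0.996 -0.002  0.085] y(fwd) [ 0.085  0.034 -0.996] z [-0.001  0.999  0.034]
```

>>> {"method": "send_rows", "body": {"plan": [[0,-3,-4,0,1],[0,-6,-4,0,1],[0,-6,0,0,1],[0,-6,0,0,1],[0,-6,0,0,1],[0,-6,0,0,1],[0,-6,0,0,1],[0,-6,0,0,1],[0,-6,0,0,1],[0,-6,0,0,1]]}}

```text
clock: 5.7
tcp_pos: [0.4852, 0.1291, 0.837]
orientation: [-1.423, -0.289, -0.283]
contact_force: [0.8, -0.7, 0.2]
grip_width: 0.0851
```

```bash
python3 - <<'E'
from h import *
tool(st())
E
```

```text
t 5.7 q [-0.922  0.011  0.546  0.824  0.011  1.916 -0.368] tcp [0.4852 0.1291 0.837 ] rv [-1.423 -0.289 -0.283] F [ 0.8 -0.7  0.2] w 0.0851
x [ 0.932 -0.02   0.362] y(fwd) [ 0.361  0.126 -0.924] z [-0.027  0.992  0.125]
```

>>> {"method": "send_rows", "body": {"plan": [[3,-4.5,-0.5,0,1],[3,-4.5,-0.5,0,1],[3,-4.5,-0.5,0,1]]}}

```text
clock: 6.08
tcp_pos: [0.515, 0.0959, 0.8918]
orientation: [-1.382, -0.37, -0.373]
contact_force: [-0.9, 1.1, 0.3]
grip_width: 0.0854
```

```bash
python3 - <<'E'
from h import *
tool(st())
E
```

```text
t 6.08 q [-0.859  0.078  0.707  0.657 -0.129  1.916 -0.243] tcp [0.515  0.0959 0.8918] rv [-1.382 -0.37  -0.373] F [-0.9  1.1  0.3] w 0.0854
x [ 0.885 -0.039  0.464] y(fwd) [ 0.464  0.149 -0.873] z [-0.035  0.988  0.15 ]
```

>>> {"method": "send_rows", "body": {"plan": [[3.5,-4,-1.5,0,1],[3.5,-4,-1.5,0,1],[0,0,0,0,1]]}}

```text
clock: 6.45
tcp_pos: [0.5325, 0.0524, 0.9241]
orientation: [-1.359, -0.42, -0.437]
contact_force: [-0.3, -0.4, 0.4]
grip_width: 0.0856
```

```bash
python3 - <<'E'
from h import *
tool(st())
E
```

```text
t 6.45 q [-0.466  0.118  0.426  0.538 -0.185  1.916 -0.183] tcp [0.5325 0.0524 0.9241] rv [-1.359 -0.42  -0.437] F [-0.3 -0.4  0.4] w 0.0856
x [ 0.848 -0.056  0.528] y(fwd) [ 0.53   0.156 -0.834] z [-0.035  0.986  0.162]
```

```bash
cat > k.py <<'E'
import numpy as np, itertools
from scipy.optimize import least_squares
from scipy.spatial.transform import Rotation as Rn
D=[([-.1081,.4778,.0223,1.5565,-.0115,1.1093,-.0831],[.6744,0,.2219],[-1.5709,.0015,.0015]),
([-0.433,0.326,-0.066,1.332,0.022,1.485,-0.497],[0.5992,0.2413,0.4236],[-1.572,0,0]),
([-0.8,0.243,0.428,1.195,-0.1,1.633,-0.4],[0.583,0.2358,0.5545],[-1.536,-0.066,-0.067]),
([-0.922,0.011,0.546,0.824,0.011,1.916,-0.368],[0.4852,0.1291,0.837],[-1.423,-0.289,-0.283]),
([-0.859,0.078,0.707,0.657,-0.129,1.916,-0.243],[0.515,0.0959,0.8918],[-1.382,-0.37,-0.373]),
([-0.466,0.118,0.426,0.538,-0.185,1.916,-0.183],[0.5325,0.0524,0.9241],[-1.359,-0.42,-0.437])]
def fk(q,p,sg=(1,1,1,1,1,1,1)):
    z=lambda a:Rn.from_euler('z',a).as_matrix(); y=lambda a:Rn.from_euler('y',a).as_matrix()
    q=np.array(q)*sg; h,L1,L2,d,e1,e2,e3,e4=p
    R=z(q[0]); t=np.array([0,0,h])
    R=R@y(q[1])@z(q[2]); t=t+R@[e1,0,L1]
    R=R@y(q[3])@z(q[4]); t=t+R@[e2,0,L2]
    R=R@y(q[5]); t=t+R@[e3,0,e4]; R=R@z(q[6]); t=t+R@[0,0,d]
    return t,R
if __name__=="__main__":
    best=[]
    for s in itertools.product([1,-1],repeat=4):
        sg=(s[0],1,s[1],1,s[2],1,s[3])
        f=lambda p:np.concatenate([fk(q,np.r_[p],sg)[0]-x for q,x,_ in D]+[0.003*np.array(p)])
        r=least_squares(f,[.35,.45,.45,.25,0,0,0,0]); best.append((r.cost,sg,r.x))
    best.sort(key=lambda b:b[0])
    for b in best[:3]:
        print(b[0],b[1],np.round(b[2],4)); 
        for q,x,o in D:
            t,R=fk(q,b[2],b[1]); print(np.round(t-x,4),np.round(R[:,2]-Rn.from_rotvec(o).as_matrix()[:,1],3), np.round(R.T@Rn.from_rotvec(o).as_matrix(),2).tolist())
E
python3 k.py
```

```text
0.007477937159944225 (-1, 1, -1, 1, -1, 1, 1) [ 0.7389  0.0611  0.5107  0.2526  0.0835 -0.2135 -0.016   0.2526]
[-0.0072  0.0563 -0.0096] [ 0. -0. -0.] [[-0.99, 0.0, -0.17], [-0.17, 0.0, 0.99], [0.0, 1.0, -0.0]]
[-0.0349  0.0638  0.0099] [-0.  0. -0.] [[-0.54, -0.0, -0.84], [-0.84, -0.0, 0.54], [-0.0, 1.0, 0.0]]
[-0.0043  0.0104  0.0127] [-0.001  0.    -0.   ] [[-0.7, -0.0, -0.72], [-0.72, -0.0, 0.7], [-0.0, 1.0, 0.0]]
[0.0053 0.062  0.0029] [-0. -0. -0.] [[-0.74, -0.0, -0.67], [-0.67, 0.0, 0.74], [-0.0, 1.0, -0.0]]
[-0.0076  0.025  -0.0053] [0.001 0.001 0.   ] [[-0.88, 0.0, -0.47], [-0.47, -0.0, 0.88], [0.0, 1.0, 0.0]]
[-0.0225  0.0271 -0.0107] [-0. -0. -0.] [[-0.93, -0.0, -0.36], [-0.36, 0.0, 0.93], [-0.0, 1.0, -0.0]]
0.007477937159944225 (-1, 1, -1, 1, -1, 1, -1) [ 0.7389  0.0611  0.5107  0.2526  0.0835 -0.2135 -0.016   0.2526]
[-0.0072  0.0563 -0.0096] [ 0. -0. -0.] [[-1.0, 0.0, -0.0], [-0.0, 0.0, 1.0], [0.0, 1.0, -0.0]]
[-0.0349  0.0638  0.0099] [-0.  0. -0.] [[-1.0, -0.0, -0.0], [-0.0, -0.0, 1.0], [-0.0, 1.0, 0.0]]
[-0.0043  0.0104  0.0127] [-0.001  0.    -0.   ] [[-1.0, -0.0, 
[... 417 characters left out ...]
.1172 0.057  0.0681]
[-0.0186  0.0559  0.0013] [ 0.002 -0.021  0.   ] [[-0.98, -0.0, -0.18], [-0.18, 0.02, 0.98], [0.0, 1.0, -0.02]]
[-0.0171  0.0728  0.0006] [-0.021  0.039  0.001] [[-0.55, 0.02, -0.84], [-0.84, -0.04, 0.55], [-0.02, 1.0, 0.04]]
[0.0009 0.0185 0.002 ] [ 0.073 -0.183  0.02 ] [[-0.71, -0.08, -0.7], [-0.7, 0.18, 0.69], [0.08, 0.98, -0.18]]
[-0.0272  0.0588  0.008 ] [-0.008  0.019 -0.   ] [[-0.74, 0.01, -0.68], [-0.68, -0.02, 0.74], [-0.01, 1.0, 0.02]]
[-0.0083 -0.0081 -0.0018] [ 0.038 -0.238  0.013] [[-0.92, -0.05, -0.38], [-0.38, 0.24, 0.89], [0.05, 0.97, -0.23]]
[ 0.0006 -0.0332 -0.0101] [ 0.015 -0.346  0.017] [[-0.97, -0.04, -0.23], [-0.23, 0.34, 0.91], [0.04, 0.94, -0.34]]
```

```bash
cat > k2.py <<'E'
from k import D
import numpy as np
from scipy.optimize import least_squares
from scipy.spatial.transform import Rotation as Rn
z=lambda a:Rn.from_euler('z',a).as_matrix(); y=lambda a:Rn.from_euler('y',a).as_matrix()
M=np.array([[-1,0,0],[0,0,1],[0,1,0.]])
LO=np.array([-2.96,-.34,-1.41,.24,-1.37,.17,-2.96]);HI=np.array([2.96,2.1,1.46,2.44,4.51,1.92,2.96])
def fk(q,p):
    q=np.array(q)*[-1,1,-1,1,-1,1,-1]; h,o1,L1x,L1y,L1,L2x,L2y,L2,ex,ey,d,o2=p
    R=z(q[0]); t=R@[o2,o1,h]
    R=R@y(q[1])@z(q[2]); t=t+R@[L1x,L1y,L1]
    R=R@y(q[3])@z(q[4]); t=t+R@[L2x,L2y,L2]
    R=R@y(q[5]); t=t+R@[ex,ey,d]; R=R@z(q[6])
    return t,R@M
p0=np.array([.35,0,0,0,.45,0,0,.45,0,0,.25,0])
def fit(D):
    f=lambda p:np.concatenate([fk(q,p)[0]-x for q,x,_ in D]+[0.002*(p-p0)])
    return least_squares(f,p0)
if __name__=="__main__":
    r=fit(D); print(np.round(r.x,4)); 
    for q,x,o in D: print(np.round(fk(q,r.x)[0]-x,4))
E
python3 k2.py
```

```text
[ 2.860e-01 -3.040e-02  5.000e-04 -3.300e-02  5.433e-01  5.000e-04
  5.000e-04  4.726e-01  9.000e-04  5.000e-04  3.350e-01  0.000e+00]
[ 0. -0.  0.]
[-0.0001  0.0001 -0.0001]
[ 0.     -0.0001 -0.    ]
[ 0.     -0.0001 -0.0001]
[-0.0001  0.0002  0.0003]
[ 0.0001 -0.0002 -0.0002]
```

```bash
cat > ik.py <<'E'
from k2 import *
from h import bw,wb,pullp,cyl
P=fit(D).x
BOX=np.array([.54286,.23044,.25668])
YF=np.array([.53,.156,-.834]);YF/=np.linalg.norm(YF)
def ori(yf,ang):  # ang: rotation about yf from 'z horizontal ~ box y'
    zz=np.cross([0,0,1],yf);zz/=np.linalg.norm(zz)   # horizontal, left of lean
    if zz[1]<0: zz=-zz
    xx=np.cross(yf,zz); R=np.c_[xx,yf,zz]
    return Rn.from_rotvec(np.array(yf)*np.radians(ang)).as_matrix()@R
def ik(pos,R,q0=None,n=12):
    rng=np.random.default_rng(0);best=None
    def f(q):
        t,Q=fk(q,P); return np.r_[(t-pos)*10,Rn.from_matrix(Q.T@R).as_rotvec()*3]
    for i in range(n):
        s=np.clip(q0,LO+.01,HI-.01) if (i==0 and q0 is not None) else rng.uniform(LO+.01,HI-.01)
        r=least_squares(f,s,bounds=(LO,HI))
        if best is None or r.cost<best.cost: best=r
        if best.cost<1e-8: break
    t,Q=fk(best.x,P)
    return best.x,np.linalg.norm(t-pos),np.degrees(np.linalg.norm(Rn.from_matrix(Q.T@R).as_rotvec()))
E
cat > t1.py <<'E'
from ik import *
np.set_printoptions(precision=3,suppress=True)
R0=ori(YF,0); print(R0)
q=None
for t in (0,.3,.6,.9,1.08):
    b=bw(BOX,[pullp(t,0)])[0]
    for back in (.003,.06,.1):
        pos=b-YF*back; s=ik(pos,R0,q); print("pull",t,back,pos,s)
for ang in (90,-90,0):
    for nm,b in (("stamp",np.array([.578,-.155,.055])),("padA",bw(BOX,[[.03,0,.087]])[0])):
        for back in (-.005,.1):
            s=ik(b-YF*back,ori(YF,ang)); print(ang,nm,back,s)
E
python3 t1.py
```

```text
[[ 0.8    0.53  -0.282]
 [ 0.235  0.156  0.959]
 [ 0.552 -0.834  0.   ]]
pull 0 0.003 [0.405 0.194 0.175] (array([ 0.673,  0.065, -1.41 ,  2.44 ,  1.063,  0.339, -1.394]), np.float64(0.006557969465032661), np.float64(1.4068628082907195))
pull 0 0.06 [0.374 0.185 0.222] (array([ 0.632, -0.34 , -1.148,  2.44 , -0.477,  0.325,  0.117]), np.float64(0.006126688002489754), np.float64(1.3095317892788678))
pull 0 0.1 [0.353 0.179 0.255] (array([ 0.06 , -0.34 , -0.712,  2.44 , -0.014,  0.436, -0.387]), np.float64(0.005634212334157204), np.float64(1.2004960273709606))
pull 0.3 0.003 [0.447 0.205 0.211] (array([ 0.733,  0.056, -1.41 ,  2.353,  0.876,  0.34 , -1.147]), np.float64(1.0691505769579485e-09), np.float64(1.35604891724281e-07))
pull 0.3 0.06 [0.417 0.196 0.258] (array([ 0.511, -0.248, -1.043,  2.353, -0.154,  0.352, -0.165]), np.float64(1.561972165513424e-07), np.float64(4.3869415153147316e-05))
pull 0.3 0.1 [0.396 0.19  0.292] (array([-0.183, -0.28 , -0.485,  2.359,  0.186,  0.495, -0.541]), np.float64(9.4371724103952e-10), np.float64(1.4751222065761712e-07))
pull 0.6 0.003 [0.498 0.2
[... 2612 characters left out ...]
 2.334,  0.946,  0.171,  0.337]), np.float64(2.090922712276363e-09), np.float64(6.898887164502301e-07))
0 stamp -0.005 (array([ 1.324,  1.005, -1.339,  2.171,  1.588,  0.579, -0.678]), np.float64(1.715498040485721e-10), np.float64(6.410086741163044e-08))
0 stamp 0.1 (array([ 1.428,  0.568, -1.229,  2.221,  0.712,  0.274,  0.029]), np.float64(4.242519403404698e-15), np.float64(3.927627801755117e-13))
0 padA -0.005 (array([ 0.443,  0.919, -1.374,  2.193,  1.774,  0.998, -1.63 ]), np.float64(8.554574881637109e-08), np.float64(2.651976637066374e-05))
0 padA 0.1 (array([ 0.547,  0.518, -1.4  ,  2.258,  1.446,  0.722, -1.545]), np.float64(2.3445713886156245e-10), np.float64(7.461148945860455e-08))
```

```bash
cat > t2.py <<'E'
from ik import *
np.set_printoptions(precision=2,suppress=True)
def ikm(pos,R,n=14):
    rng=np.random.default_rng(1);out=[]
    mid=(LO+HI)/2;hw=(HI-LO)/2
    def f(q):
        t,Q=fk(q,P); m=np.maximum(np.abs(q-mid)/hw-.85,0)
        return np.r_[(t-pos)*30,Rn.from_matrix(Q.T@R).as_rotvec()*10,.3*m]
    for i in range(n):
        r=least_squares(f,rng.uniform(LO+.01,HI-.01),bounds=(LO,HI),max_nfev=60)
        t,Q=fk(r.x,P); e=np.linalg.norm(t-pos)
        if e<.003: out.append((np.min(np.minimum(r.x-LO,HI-r.x)),r.x))
    out.sort(key=lambda a:-a[0]); return out[0] if out else None
for lean in (25,33,40):
    L=np.radians(lean); yf=np.array([np.sin(L)*.967,np.sin(L)*.254,-np.cos(L)])
    for ang in (-110,-90,-70,0,70,90,110):
        R=ori(yf,ang)
        for nm,b in (("stamp",np.array([.578,-.155,.055])),("pad",bw(BOX,[[.03,0,.087]])[0]),("pad back",bw(BOX,[[.03,0,.087]])[0]-yf*.15)):
            s=ikm(b+yf*.005,R); print(lean,ang,nm,s and (round(s[0],2),s[1]))
E
time python3 t2.py
```

```text
25 -110 stamp (np.float64(0.24), array([ 1.07,  0.72, -1.02,  2.11,  1.13,  0.41,  1.47]))
25 -110 pad (np.float64(0.35), array([ 0.26,  0.66, -1.05,  2.09,  1.37,  0.7 ,  0.48]))
25 -110 pad back (np.float64(0.32), array([ 0.34,  0.23, -1.05,  2.12,  0.68,  0.6 ,  1.01]))
25 -90 stamp (np.float64(0.29), array([ 1.13,  0.78, -1.12,  2.1 ,  1.21,  0.49,  1.06]))
25 -90 pad (np.float64(0.34), array([ 0.25,  0.65, -1.04,  2.1 ,  1.37,  0.69,  0.13]))
25 -90 pad back (np.float64(0.32), array([ 0.36,  0.23, -1.06,  2.12,  0.69,  0.6 ,  0.65]))
25 -70 stamp (np.float64(0.28), array([ 1.11,  0.75, -1.07,  2.1 ,  1.18,  0.45,  0.74]))
25 -70 pad (np.float64(0.34), array([ 0.22,  0.62, -0.99,  2.1 ,  1.35,  0.65, -0.21]))
25 -70 pad back (np.float64(0.32), array([ 0.32,  0.22, -1.02,  2.12,  0.67,  0.59,  0.33]))
25 0 stamp (np.float64(0.29), array([ 1.14,  0.79, -1.12,  2.1 ,  1.22,  0.5 , -0.51]))
25 0 pad (np.float64(0.34), array([ 0.12,  0.56, -0.85,  2.1 ,  1.28,  0.56, -1.41]))
25 0 pad back (np.float64(0.31), array([ 0.18,  0.18, -0.85,  2.13,  0.58,  0.56, -0.83]))
25 70 stamp (np.flo
[... 3830 characters left out ...]
31,  1.76]))
40 70 pad (np.float64(0.13), array([-0.4 ,  0.45, -0.27,  2.31,  2.25,  0.43,  2.54]))
40 70 pad back None
40 90 stamp (np.float64(0.18), array([ 1.32,  0.94, -1.23,  2.24,  1.95,  0.4 , -2.62]))
40 90 pad (np.float64(0.16), array([ 0.03,  0.55, -0.77,  2.28,  2.05,  0.62,  2.52]))
40 90 pad back (np.float64(0.05), array([ 0.32,  0.15, -1.08,  2.39,  1.53,  0.42,  2.87]))
40 110 stamp (np.float64(0.13), array([ 0.69,  0.55, -0.39,  2.28,  3.92,  0.3 ,  1.08]))
40 110 pad (np.float64(0.17), array([ 0.33,  0.78, -1.19,  2.27,  1.97,  0.9 ,  2.43]))
40 110 pad back (np.float64(0.05), array([ 0.43,  0.18, -1.2 ,  2.39,  1.54,  0.45,  2.53]))
real	2m12.574s
user	2m9.375s
sys	0m0.220s
```

```bash
cat >> ik.py <<'E'
def plan(target,ang=None,box=False):
    from h import r
    o=r.get_obs(); R=Rn.from_rotvec(o["orientation"]).as_matrix(); yf=R[:,1]
    lean=np.degrees(np.arccos(-yf[2])); az=np.degrees(np.arctan2(yf[1],yf[0]))
    if box: target=bw(BOX,[target])[0]
    sp=0
    if ang is not None:
        R1=ori(yf,ang); v=R.T@R1; sp=np.degrees(np.arctan2(v[0,2],v[0,0]))
        R=R1
    d=R.T@(np.array(target)-o["tcp_pos"])*100
    print("t %.2f"%o["clock"],"tcp",np.round(o["tcp_pos"],4),"box",np.round(wb(BOX,[o["tcp_pos"]])[0]*1000,1),"lean %.1f az %.1f w %.4f"%(lean,az,o["grip_width"]),"F",np.round(o["contact_force"],1),"q",np.round(o["joints"],2))
    print("spin %.1f shift(after spin) "%sp,np.round(d,2)); return R
E
python3 -c "
from ik import *
R=plan([.425,.197,.28],0); print(np.round(R,3))"
```

```text
t 6.45 tcp [0.5325 0.0524 0.9241] box [ -55.2 -169.6  924.1] lean 33.5 az 16.4 w 0.0856 F [-0.3 -0.4  0.4] q [-0.47  0.12  0.43  0.54 -0.18  1.92 -0.18]
spin -17.0 shift(after spin)  [-40.75  50.27  16.91]
[[ 0.8    0.53  -0.282]
 [ 0.235  0.156  0.959]
 [ 0.552 -0.834  0.   ]]
```

>>> {"method": "send_rows", "body": {"plan": [[0,3,0,-8.5,1],[0,3,0,-8.5,1],[-3.7,4,1.5,0,1],[-3.7,4,1.5,0,1],[-3.7,4,1.5,0,1],[-3.7,4,1.5,0,1],[-3.7,4,1.5,0,1],[-3.7,4,1.5,0,1],[-3.7,4,1.5,0,1],[-3.7,4,1.5,0,1]]}}

```text
clock: 7.7
tcp_pos: [0.4583, 0.1621, 0.4403]
orientation: [-1.424, -0.662, -0.222]
contact_force: [0.2, 1.0, -0.5]
grip_width: 0.0855
```

```bash
python3 -c "
from ik import *
R=plan([.425,.197,.28],0); print(np.round(R,3))"
```

```text
t 7.70 tcp [0.4583 0.1621 0.4403] box [-99.1 -44.6 440.3] lean 33.0 az 17.2 w 0.0855 F [ 0.2  1.  -0.5] q [-0.57 -0.32 -0.    2.06  0.19  0.85 -0.36]
spin -0.5 shift(after spin)  [-10.54  12.27   4.32]
[[ 0.801  0.521 -0.296]
 [ 0.248  0.161  0.955]
 [ 0.545 -0.838  0.   ]]
```

>>> {"method": "send_rows", "body": {"plan": [[-3.5,4,1.5,0,1],[-3.5,4,1.5,0,1],[-3.5,4.3,1.3,0,1],[0,0,0,0,1]]}}

```text
clock: 8.2
tcp_pos: [0.424, 0.1961, 0.2769]
orientation: [-1.43, -0.658, -0.215]
contact_force: [0.1, 0.1, 0.4]
grip_width: 0.0855
```

```bash
python3 -c "
from ik import *
from h import *
R=plan([.425,.197,.28],0); look('c',[])
cal=load('c'); im=cv2.imread('pics/c.png')
for q in proj(cal,bw(BOX,[pullp(0,y) for y in np.linspace(-.055,.055,12)])): cv2.circle(im,tuple(int(v) for v in q),2,(0,255,0),-1)
cv2.imwrite('pics/c_ov.png',im)
"
```

```text
t 8.20 tcp [0.424  0.1961 0.2769] box [-123.7   -3.   276.9] lean 32.6 az 16.9 w 0.0855 F [0.1 0.1 0.4] q [-0.5  -0.2  -0.2   2.35  0.39  0.49 -0.71]
spin -0.0 shift(after spin)  [ 0.27 -0.2   0.05]
```

View pics/c_ov.png

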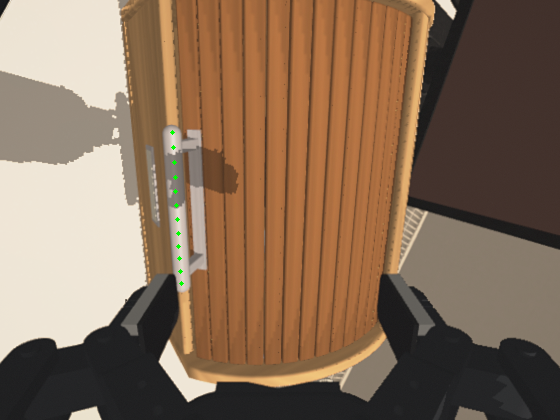

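```bash
python3 -c "
from ik import *
b=bw(BOX,[pullp(0,0)])[0]
R=plan(b-.003*YF,0)"
```

```text
t 8.25 tcp [0.426  0.1968 0.28  ] box [-121.6   -2.8  280. ] lean 32.8 az 17.0 w 0.0854 F [0.7 0.1 1.3] q [-0.5  -0.2  -0.19  2.34  0.39  0.49 -0.71]
spin -0.2 shift(after spin)  [-7.49  7.71  0.36]
```

>>> {"method": "send_rows", "body": {"plan": [[-2.5,1.5,0.1,0,1],[-2.5,1.7,0.1,0,1],[-1.8,2,0.1,0,1],[-0.7,2.5,0.1,0,1],[0,0,0,0,1],[0,0,0,0,1]]}}

```text
clock: 9.0
tcp_pos: [0.416, 0.1945, 0.2093]
orientation: [-1.433, -0.669, -0.228]
contact_force: [0.1, -0.3, 0.4]
grip_width: 0.0856
```

```bash
python3 -c "
from ik import *
b=bw(BOX,[pullp(0,0)])[0]
R=plan(b-.003*YF,0)"
```

```text
t 9.00 tcp [0.416  0.1945 0.2093] box [-131.9   -2.5  209.3] lean 33.4 az 16.2 w 0.0856 F [ 0.1 -0.3  0.4] q [ 0.1  -0.08 -0.79  2.43  0.65  0.28 -0.99]
spin 0.6 shift(after spin)  [-2.82  2.29  0.28]
```

>>> {"method": "send_rows", "body": {"plan": [[-1,0.8,0.1,0,1],[-1,0.8,0.1,0,1],[-1,0.8,0.1,0,1],[0,0,0,0,1],[0,0,0,0,1]]}}

```text
clock: 9.62
tcp_pos: [0.4122, 0.1958, 0.1892]
orientation: [-1.442, -0.667, -0.219]
contact_force: [-0.5, 1.3, 0.3]
grip_width: 0.0852
```

```bash
python3 -c "
from ik import *
b=bw(BOX,[pullp(0,0)])[0]
R=plan(b-.003*YF,0)"
```

```text
t 9.62 tcp [0.4122 0.1958 0.1892] box [-135.2   -0.3  189.2] lean 32.9 az 15.6 w 0.0852 F [-0.5  1.3  0.3] q [ 0.72 -0.01 -1.4   2.43  0.87  0.27 -1.18]
spin 1.4 shift(after spin)  [-1.44  0.81  0.04]
```

>>> {"method": "send_rows", "body": {"plan": [[-0.3,0.5,0,0,1],[-0.2,0.5,0,0,1],[0,0.2,0,0,1],[0,0,0,0,1]]}}

```text
clock: 10.12
tcp_pos: [0.4163, 0.1985, 0.1777]
orientation: [-1.442, -0.664, -0.214]
contact_force: [-0.2, 0.3, 0.8]
grip_width: 0.0854
```

```bash
python3 -c "
from ik import *
b=bw(BOX,[pullp(0,0)])[0]
R=plan(b-.003*YF,0)
from h import *
look('d',[])"
```

```text
t 10.12 tcp [0.4163 0.1985 0.1777] box [-130.6    1.2  177.7] lean 32.6 az 15.7 w 0.0854 F [-0.2  0.3  0.8] q [ 0.66  0.1  -1.41  2.44  1.15  0.37 -1.45]
spin 1.4 shift(after spin)  [-1.2  -0.4  -0.11]
```

View pics/d.png

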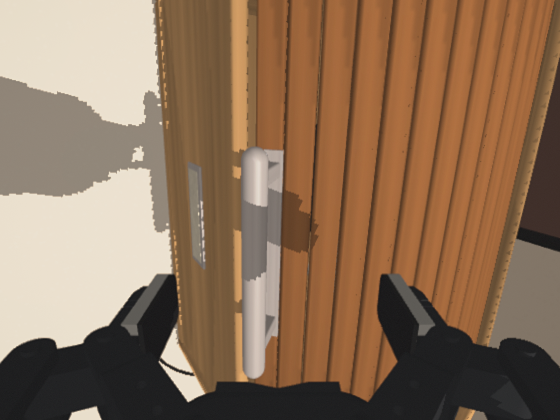

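>>> {"method": "send_rows", "body": {"plan": [[0,-0.3,0,0,0],[0,0,0,0,0],[0,0,0,0,0],[0,0,0,0,0],[0,0,0,0,0]], "force": 25}}

```text
clock: 10.8
tcp_pos: [0.4154, 0.1966, 0.1802]
orientation: [-1.443, -0.662, -0.217]
contact_force: [0.8, 0.3, 0.6]
grip_width: 0.0004
```

```bash
cat > arc.py <<'E'
from ik import *
from h import *
import sys
def cur(depth):
    o=r.get_obs();R=Rn.from_rotvec(o["orientation"]).as_matrix()
    b=wb(BOX,[o["tcp_pos"]+R[:,1]*depth])[0]
    a=np.arctan2(b[2]-.045,-b[0]); print("bar radius %.4f turn %.3f"%(np.hypot(b[2]-.045,b[0]),a-.733)); return a-.733
E
python3 -c "
from arc import *
plan([0,0,0]); cur(-.004); cur(0); cur(.004)"
```

```text
t 10.80 tcp [0.4154 0.1966 0.1802] box [-131.9   -0.4  180.2] lean 32.6 az 15.5 w 0.0004 F [0.8 0.3 0.6] q [ 0.68  0.08 -1.41  2.44  1.1   0.34 -1.4 ]
spin 0.0 shift(after spin)  [-48.03  -9.21  -6.68]
bar radius 0.1928 turn 0.069
bar radius 0.1888 turn 0.065
bar radius 0.1849 turn 0.060
```

```bash
python3 -c "
from arc import *
look('e',[])
cal=load('e'); im=cv2.imread('pics/e.png')
for t,c in ((0,(0,255,0)),(.06,(0,0,255))):
  for q in proj(cal,bw(BOX,[pullp(t,y) for y in np.linspace(-.055,.055,12)])): cv2.circle(im,tuple(int(v) for v in q),2,c,-1)
o=r.get_obs();R=Rn.from_rotvec(o['orientation']).as_matrix()
for s in (0,.014,-.005): 
  q=proj(cal,[o['tcp_pos']+R[:,1]*s])[0]; cv2.circle(im,tuple(int(v) for v in q),3,(255,0,255),-1)
cv2.imwrite('pics/e_ov.png',im)
"
```

```text
(no output)
```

View pics/e_ov.png

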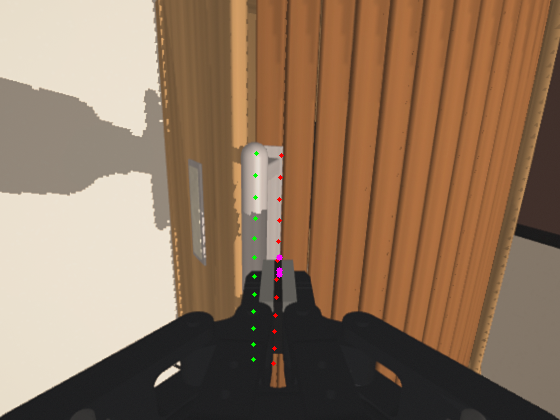

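>>> {"method": "send_rows", "body": {"plan": [[0.3,-1.5,0,0,0],[1,-1.5,0,0,1],[0,0,0,0,1],[0,0,0,0,1],[0,0,0,0,1]]}}

```text
clock: 11.48
tcp_pos: [0.4085, 0.1924, 0.1966]
orientation: [-1.455, -0.65, -0.203]
contact_force: [0.2, 0.8, -0.5]
grip_width: 0.0722
```

```bash
python3 -c "
from ik import *
b=bw(BOX,[pullp(0,0)])[0]
R=plan(b+.007*YF,0)"
```

```text
t 11.47 tcp [0.4085 0.1924 0.1966] box [-139.6   -2.7  196.6] lean 31.6 az 14.8 w 0.0722 F [ 0.2  0.8 -0.5] q [ 0.64 -0.07 -1.29  2.42  0.55  0.27 -0.87]
spin 2.1 shift(after spin)  [-1.39  2.7   0.28]
```

>>> {"method": "send_rows", "body": {"plan": [[-0.6,0.9,0.1,0,1],[-0.6,0.9,0.1,0,1],[-0.3,0.9,0.1,0,1],[0,0,0,0,1],[0,0,0,0,1]]}}

```text
clock: 12.1
tcp_pos: [0.4127, 0.1977, 0.1688]
orientation: [-1.457, -0.647, -0.2]
contact_force: [-0.9, -0.8, -0.9]
grip_width: 0.0852
```

```bash
python3 -c "
from ik import *
b=bw(BOX,[pullp(0,0)])[0]
R=plan(b+.007*YF,0)"
```

```text
t 12.10 tcp [0.4127 0.1977 0.1688] box [-134.2    1.4  168.8] lean 31.3 az 14.7 w 0.0852 F [-0.9 -0.8 -0.9] q [ 0.63  0.15 -1.41  2.44  1.18  0.43 -1.49]
spin 2.2 shift(after spin)  [-0.4   0.05 -0.13]
```

Now at the right depth; only 4 mm off across the jaws. Close.

>>> {"method": "send_rows", "body": {"plan": [[0,0,0,0,0],[0,0,0,0,0],[0,0,0,0,0],[0,0,0,0,0],[0,0,0,0,0]]}}

```text
clock: 12.72
tcp_pos: [0.4125, 0.1971, 0.1685]
orientation: [-1.459, -0.647, -0.201]
contact_force: [-7.1, -2.3, 8.6]
grip_width: 0.0094
```

```bash
python3 -c "
from arc import *
plan([0,0,0]); cur(-.007); cur(-.004); cur(0)"
```

```text
t 12.72 tcp [0.4125 0.1971 0.1685] box [-134.6    0.8  168.5] lean 31.3 az 14.5 w 0.0094 F [-7.1 -2.3  8.6] q [ 0.63  0.15 -1.41  2.44  1.18  0.43 -1.49]
spin 0.0 shift(after spin)  [-47.41  -8.94  -6.79]
bar radius 0.1894 turn 0.020
bar radius 0.1865 turn 0.016
bar radius 0.1827 turn 0.010
```

```bash
cat >> arc.py <<'E'
def arcrows(t0,t1,d0,d1,n):
    o=r.get_obs();R=Rn.from_rotvec(o["orientation"]).as_matrix()
    w=lambda t,d: bw(BOX,[pullp(t,0)])[0]-R[:,1]*d
    prev=o["tcp_pos"]; 
    S=[w(t0+(t1-t0)*i/n,d0+(d1-d0)*i/n) for i in range(n+1)]
    print("initial err",np.round(R.T@(S[0]-prev)*100,2))
    for i in range(n): print(np.round(R.T@(S[i+1]-S[i])*100,2).tolist())
E
python3 -c "
from arc import *
arcrows(.02,.56,-.007,-.002,11)"
```

```text
initial err [-0.02 -0.06 -0.08]
[0.9, -0.27, -0.04]
[0.91, -0.23, -0.04]
[0.92, -0.18, -0.04]
[0.93, -0.14, -0.04]
[0.93, -0.09, -0.04]
[0.93, -0.05, -0.04]
[0.93, -0.0, -0.04]
[0.93, 0.05, -0.04]
[0.92, 0.09, -0.04]
[0.91, 0.14, -0.03]
[0.9, 0.18, -0.03]
```

>>> {"method": "send_rows", "body": {"plan": [[0.9,-0.27,0,0,0],[0.91,-0.23,0,0,0],[0.92,-0.18,0,0,0],[0.93,-0.14,0,0,0],[0.93,-0.09,0,0,0],[0.93,-0.05,0,0,0],[0.93,0,0,0,0],[0.93,0.05,0,0,0],[0.92,0.09,0,0,0],[0.91,0.14,0,0,0],[0.9,0.18,0,0,0]], "force": 20}}

```text
clock: 14.1
tcp_pos: [0.494, 0.2215, 0.2261]
orientation: [-1.46, -0.647, -0.203]
contact_force: [-0.6, -4.5, 4.4]
grip_width: 0.0001
```

```bash
python3 -c "
from arc import *
plan([0,0,0]); cur(-.007); cur(-.002)
arcrows(.56,1.09,-.002,.003,11)"
```

```text
t 14.10 tcp [0.494  0.2215 0.2261] box [-49.5   3.7 226.1] lean 31.4 az 14.3 w 0.0001 F [-0.6 -4.5  4.4] q [ 0.61  0.23 -1.37  2.22  0.97  0.56 -1.16]
spin 0.0 shift(after spin)  [-57.66  -8.49  -6.76]
bar radius 0.1945 turn 0.561
bar radius 0.1897 turn 0.568
initial err [-0.15 -0.07 -0.37]
[0.88, 0.22, -0.03]
[0.86, 0.26, -0.03]
[0.85, 0.3, -0.03]
[0.83, 0.34, -0.03]
[0.81, 0.38, -0.03]
[0.79, 0.42, -0.03]
[0.76, 0.46, -0.03]
[0.74, 0.49, -0.03]
[0.71, 0.53, -0.02]
[0.68, 0.56, -0.02]
[0.65, 0.6, -0.02]
```

```bash
python3 -c "
from arc import *
look('f',[])"
```

```text
(no output)
```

View pics/f.png

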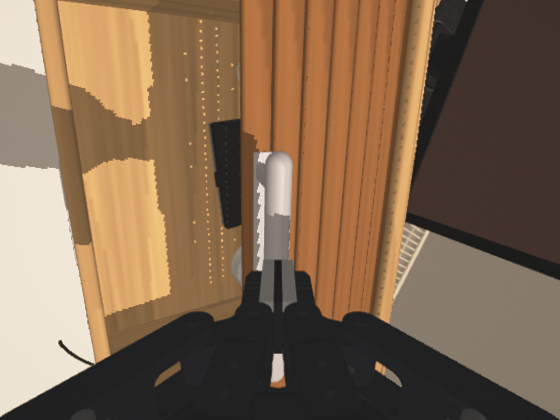

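```bash
python3 -c "
from arc import *
cal=load('f')
for t in np.arange(.44,.66,.04): print(t,np.round(proj(cal,bw(BOX,[pullp(t,.055),pullp(t,.02)]))))
o=r.get_obs();R=Rn.from_rotvec(o['orientation']).as_matrix()
for t in (.5,.54,.58): print(t,np.round(R.T@(bw(BOX,[pullp(t,0)])[0]-o['tcp_pos'])*100,2))
"
```

```text
0.44 [[227. 166.]
 [228. 243.]]
0.48 [[245. 166.]
 [245. 243.]]
0.52 [[263. 166.]
 [262. 242.]]
0.5599999999999999 [[281. 166.]
 [278. 241.]]
0.5999999999999999 [[297. 165.]
 [293. 240.]]
0.6399999999999999 [[313. 165.]
 [308. 238.]]
0.5 [-1.38 -0.55 -0.37]
0.54 [-0.65 -0.37 -0.4 ]
0.58 [ 0.09 -0.17 -0.43]
```

>>> {"method": "send_rows", "body": {"plan": [[0,0,0,0,0.6],[0,0,0,0,0.6],[0,0,0,0,0.6]]}}

```text
clock: 14.52
tcp_pos: [0.4926, 0.2224, 0.2255]
orientation: [-1.458, -0.648, -0.201]
contact_force: [-0.2, -0.8, 0.9]
grip_width: 0.0509
```

```bash
python3 -c "
from arc import *
plan([0,0,0])
look('g',[])"
```

```text
t 14.53 tcp [0.4926 0.2224 0.2255] box [-50.7   5.  225.5] lean 31.4 az 14.6 w 0.0509 F [-0.2 -0.8  0.9] q [ 0.61  0.23 -1.37  2.22  0.97  0.56 -1.16]
spin 0.0 shift(after spin)  [-57.55  -8.47  -6.79]
```

View pics/g.png

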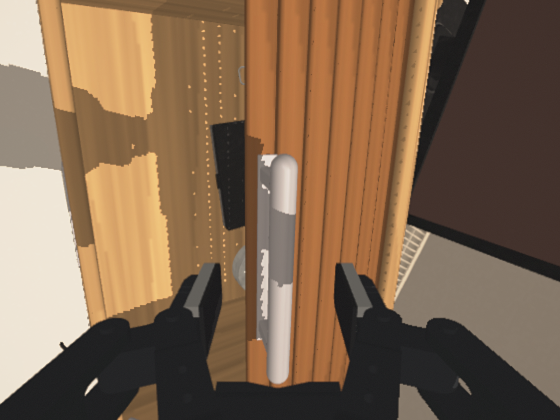

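```bash
python3 -c "
from arc import *
arcrows(.57,1.10,-.003,.001,11)"
```

```text
initial err [ 0.15  0.09 -0.5 ]
[0.87, 0.24, -0.03]
[0.86, 0.28, -0.03]
[0.84, 0.32, -0.03]
[0.82, 0.36, -0.03]
[0.8, 0.4, -0.03]
[0.78, 0.44, -0.03]
[0.76, 0.48, -0.03]
[0.73, 0.51, -0.03]
[0.71, 0.55, -0.03]
[0.68, 0.58, -0.03]
[0.65, 0.61, -0.02]
```

>>> {"method": "send_rows", "body": {"plan": [[0.15,0.1,-0.3,0,0.2],[0,0,-0.2,0,0.2],[0.86,0.25,0,0,0.2],[0.86,0.28,0,0,0.2],[0.84,0.32,0,0,0.2],[0.82,0.36,0,0,0.2],[0.8,0.4,0,0,0.2],[0.78,0.44,0,0,0.2]]}}

```text
clock: 15.58
tcp_pos: [0.5476, 0.2337, 0.2341]
orientation: [-1.457, -0.648, -0.201]
contact_force: [-1.0, -1.1, 2.0]
grip_width: 0.017
```

```bash
python3 -c "
from arc import *
plan([0,0,0]);cur(0)
look('i',[])
arcrows(.86,1.12,-.001,.002,6)"
```

```text
t 15.57 tcp [0.5476 0.2337 0.2341] box [  5.4   2.  234.1] lean 31.4 az 14.6 w 0.0170 F [-1.  -1.1  2. ] q [ 0.51  0.34 -1.28  2.11  1.03  0.64 -1.14]
spin 0.0 shift(after spin)  [-62.76 -10.68  -6.33]
bar radius 0.1892 turn 0.866
initial err [-0.17 -0.06 -0.2 ]
[0.68, 0.41, -0.03]
[0.66, 0.44, -0.02]
[0.64, 0.47, -0.02]
[0.62, 0.49, -0.02]
[0.59, 0.52, -0.02]
[0.57, 0.55, -0.02]
```

View pics/i.png

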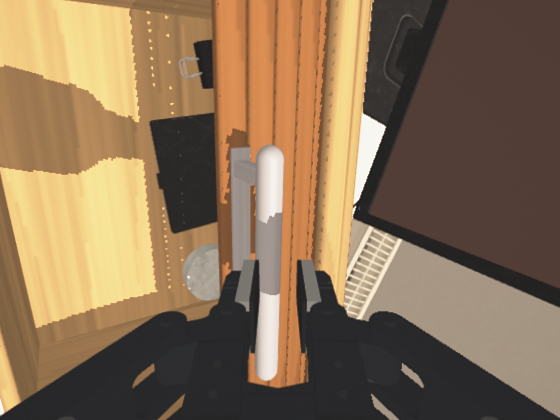

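>>> {"method": "send_rows", "body": {"plan": [[0.66,0.41,0,0,0.2],[0.66,0.44,0,0,0.2],[0.64,0.47,0,0,0.2],[0.62,0.49,0,0,0.2],[0.59,0.52,0,0,0.2],[0.5,0.5,0,0,0.2],[0,0,0,0,0.2],[0,0,0,0,0.2]]}}

```text
clock: 16.62
tcp_pos: [0.5908, 0.2464, 0.2287]
orientation: [-1.458, -0.647, -0.201]
contact_force: [0.5, 0.5, -0.1]
grip_width: 0.0174
```

```bash
python3 -c "
from arc import *
plan([0,0,0]);cur(0)
look('j',[])
"
```

```text
t 16.62 tcp [0.5908 0.2464 0.2287] box [ 50.5   3.2 228.7] lean 31.3 az 14.6 w 0.0174 F [ 0.5  0.5 -0.1] q [ 0.42  0.43 -1.21  2.02  1.09  0.69 -1.15]
spin 0.0 shift(after spin)  [-66.34 -13.44  -6.31]
bar radius 0.1905 turn 1.106
```

View pics/j.png

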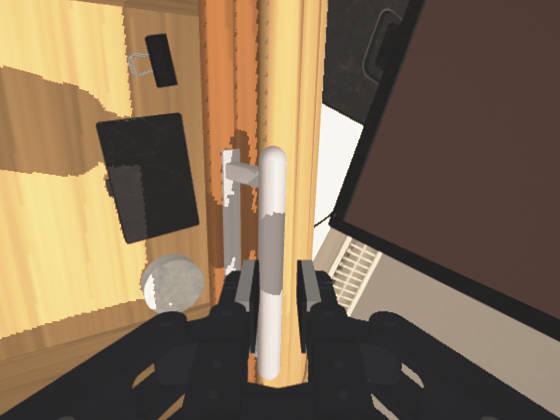

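```bash
python3 -c "
from arc import *
cal=load('j')
for t in (1.0,1.04,1.08): print(t,np.round(proj(cal,bw(BOX,[pullp(t,.055),pullp(t,-.055)]))))
c=onz(cal,[[97,124],[182,113],[199,224],[127,243]],.032)
b=wb(BOX,c); print(np.round(b*1000,1), np.round(b.mean(0)*1000,1))
print([np.linalg.norm(c[i]-c[(i+1)%4]) for i in range(4)])
"
```

```text
1.0 [[247. 168.]
 [245. 386.]]
1.04 [[262. 166.]
 [257. 379.]]
1.08 [[275. 164.]
 [268. 372.]]
[[ -6.2  58.2  32. ]
 [ 64.6  67.6  32. ]
 [ 77.1 -41.6  32. ]
 [  7.4 -49.6  32. ]] [35.7  8.7 32. ]
[np.float64(0.07138749360057717), np.float64(0.10995965778123208), np.float64(0.07012833309191921), np.float64(0.10866405830175317)]
```

>>> {"method": "send_rows", "body": {"plan": [[0,0,0,0,0.45],[0,0,0,0,0.45],[0,-4,0,0,0.45],[0,-4,0,-10,1],[0,-2,0,-10,1],[0,-2,0,-10,1],[0,-2,0,-10,1],[0,-1,0,-10,1],[0,0,0,-10,1],[0,0,0,-10,1],[0,0,0,-10,1],[0,0,0,-10,1]]}}

```text
clock: 18.18
tcp_pos: [0.5221, 0.227, 0.3447]
orientation: [-1.435, -1.774, 0.965]
contact_force: [-0.8, -0.0, -0.9]
grip_width: 0.0853
```

```bash
python3 -c "
from arc import *
o=st();R=tool(o)
yf=R[:,1]
R=plan(np.array([.56,-.12,.055])-.2*yf,-90)
"
```

```text
t 18.18 q [ 0.798 -0.017 -1.359  2.006  0.244  0.632  1.024] tcp [0.5221 0.227  0.3447] rv [-1.435 -1.774  0.965] F [-0.8 -0.  -0.9] w 0.0853
x [-0.188  0.981  0.038] y(fwd) [ 0.501  0.129 -0.856] z [-0.845 -0.141 -0.516]
t 18.18 tcp [0.5221 0.227  0.3447] box [-21.    2.  344.7] lean 31.2 az 14.4 w 0.0853 F [-0.8 -0.  -0.9] q [ 0.8  -0.02 -1.36  2.01  0.24  0.63  1.02]
spin -4.2 shift(after spin)  [-34.55   2.2   19.26]
```

>>> {"method": "send_rows", "body": {"plan": [[-5.5,0,1,-4,1],[-5.5,0,1,0,1],[-5.5,0,2,0,1],[-5.3,0,3,0,1],[-5,0,3.6,0,1],[-4,1,4,0,1],[-3.6,1,4,0,1],[0,0,0,0,1],[0,0,0,0,1]]}}

```text
clock: 19.3
tcp_pos: [0.4486, -0.1183, 0.2261]
orientation: [-1.419, -1.797, 1.005]
contact_force: [0.0, 0.1, 0.5]
grip_width: 0.0852
```

```bash
python3 -c "
from arc import *
look('k',['rubber_stamp'])
plan([.578,-.155,.055],-90)
cal=load('k'); print(proj(cal,[[.578,-.155,.0],[.578,-.155,.07]]))
"
```

```text
rubber_stamp [([188.0, 146.0, 239.0, 206.0], 0.61)]
t 19.40 tcp [ 0.4492 -0.1178  0.2266] box [-179.  -313.1  226.6] lean 30.8 az 14.6 w 0.0856 F [0.9 0.6 0.4] q [ 0.83 -0.04 -0.48  2.33 -0.71  0.49  2.71]
spin -2.0 shift(after spin)  [-6.84 20.65 -1.12]
[[218.87316061 159.61255294]
 [212.52842199 203.32411912]]
```

View pics/k.png

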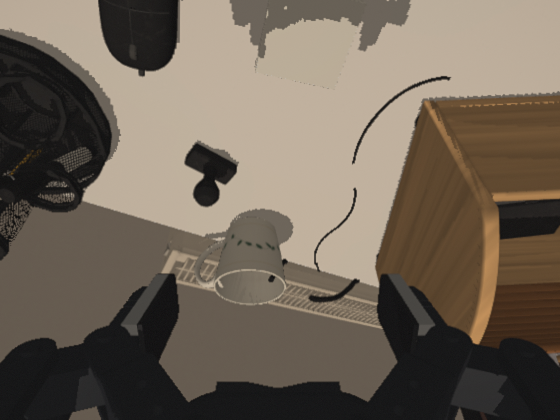

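```bash
python3 -c "
from arc import *
cal=load('k')
print('knob',onz(cal,[[207,190]],.057),'base',onz(cal,[[210.5,163],[187,160],[235,176]],.018))
cb=load('b'); print('b knob',onz(cb,[[267,373]],.057),onz(cb,[[268,352]],.014))
for z in (0,.02,.04,.06,.08,.09,.1): print(z,np.round(onz(cal,[[257,230],[250,287],[203,268]],z)[:,:2].tolist(),3).tolist())
"
```

```text
knob [[ 0.5728914  -0.16254074  0.057     ]] base [[ 0.56938769 -0.16344505  0.018     ]
 [ 0.57028167 -0.18913631  0.018     ]
 [ 0.58334144 -0.13419307  0.018     ]]
b knob [[ 0.5780787  -0.15992625  0.057     ]] [[ 0.57891784 -0.14850222  0.014     ]]
0 [[0.699, -0.088], [0.865, -0.071], [0.817, -0.158]]
0.02 [[0.674, -0.092], [0.83, -0.076], [0.785, -0.158]]
0.04 [[0.65, -0.096], [0.794, -0.081], [0.753, -0.158]]
0.06 [[0.625, -0.1], [0.759, -0.086], [0.72, -0.157]]
0.08 [[0.6, -0.104], [0.724, -0.092], [0.688, -0.157]]
0.09 [[0.588, -0.106], [0.706, -0.094], [0.672, -0.156]]
0.1 [[0.575, -0.108], [0.689, -0.097], [0.656, -0.156]]
```

```bash
python3 -c "
from arc import *
o=r.get_obs();yf=Rn.from_rotvec(o['orientation']).as_matrix()[:,1]
R=plan(np.array([.574,-.162,.055])+.005*yf-.08*yf,-90)
q=o['joints']
p0=o['tcp_pos'];p1=np.array([.574,-.162,.055])+.005*yf
for s in np.linspace(0,1,9):
  q,e,a=ik(p0+(p1-p0)*s,R,q,n=1); print(np.round(q,2),round(e,4),round(a,2))
"
```

```text
t 19.40 tcp [ 0.4492 -0.1178  0.2266] box [-179.  -313.1  226.6] lean 30.8 az 14.6 w 0.0856 F [0.9 0.6 0.4] q [ 0.83 -0.04 -0.48  2.33 -0.71  0.49  2.71]
spin -2.0 shift(after spin)  [-7.42 12.86 -0.64]
[ 0.83 -0.04 -0.48  2.33 -0.71  0.49  2.75] 0.0 0.0
[ 0.95  0.05 -0.62  2.32 -0.7   0.41  2.75] 0.0 0.0
[ 0.91  0.12 -0.61  2.31 -0.68  0.34  2.75] 0.0 0.0
[ 0.89  0.2  -0.61  2.3  -0.67  0.27  2.75] 0.0 0.0
[ 0.86  0.27 -0.59  2.28 -0.66  0.21  2.76] 0.0 0.0
[ 0.8   0.34 -0.53  2.27 -0.75  0.17  2.87] 0.0 0.0
[ 0.71  0.39 -0.45  2.23 -0.83  0.17  2.96] 0.0025 0.94
[ 0.68  0.45 -0.41  2.19 -0.82  0.17  2.96] 0.005 1.99
[ 0.65  0.51 -0.38  2.15 -0.81  0.17  2.96] 0.0071 2.91
```

```bash
cat > sim.py <<'E'
from ik import *
from scipy.optimize import lsq_linear
def J(q):
    t,R=fk(q,P);Jm=np.zeros((6,7))
    for i in range(7):
        d=np.array(q,float);d[i]+=1e-5;t2,R2=fk(d,P)
        Jm[:3,i]=(t2-t)/1e-5;Jm[3:,i]=Rn.from_matrix(R2@R.T).as_rotvec()/1e-5
    return Jm
def follow(q,p1,R1,n=40,lam=.02):
    q=np.array(q,float);t0,R0=fk(q,P);rv=Rn.from_matrix(R1@R0.T).as_rotvec()
    for i in range(1,n+1):
        pt=t0+(p1-t0)*i/n;Rt=Rn.from_rotvec(rv*i/n).as_matrix()@R0
        for k in range(2):
            t,R=fk(q,P);e=np.r_[pt-t,.3*Rn.from_matrix(Rt@R.T).as_rotvec()]
            A=J(q);A[3:]*=.3
            s=lsq_linear(np.r_[A,lam*np.eye(7)],np.r_[e,np.zeros(7)],bounds=(np.minimum(LO-q,-1e-6),np.maximum(HI-q,1e-6)));q=q+s.x
    t,R=fk(q,P)
    return q,np.linalg.norm(t-p1),np.degrees(np.linalg.norm(Rn.from_matrix(R1@R.T).as_rotvec()))
E
cat > t3.py <<'E'
from sim import *
np.set_printoptions(precision=2,suppress=True)
yf=np.array([.501,.129,-.856]);yf/=np.linalg.norm(yf);R=ori(yf,-90)
q=[.798,-.017,-1.359,2.006,.244,.632,1.024]
print("replay",follow(q,np.array([.4486,-.1183,.2261]),R))
q=[.83,-.04,-.48,2.33,-.71,.49,2.71]
tgt=np.array([.574,-.162,.055])+.005*yf
print("direct",follow(q,tgt,R))
for wp in ([.6,-.12,.3],[.65,-.16,.3],[.6,0,.35],[.6,.1,.35],[.7,-.16,.25],[.7,0,.3]):
    a=follow(q,np.array(wp),R);b=follow(a[0],tgt-.08*yf,R);c=follow(b[0],tgt,R);print(wp,a,b,c)
E
python3 t3.py
```

```text
replay (array([ 0.67, -0.04, -0.33,  2.35, -0.72,  0.48,  2.75]), np.float64(8.312126122903805e-06), np.float64(0.004296765025916177))
direct (array([ 0.66,  0.51, -0.39,  2.15, -0.81,  0.17,  2.96]), np.float64(0.007782107064792202), np.float64(3.173740385506356))
[0.6, -0.12, 0.3] (array([ 0.69,  0.13, -0.5 ,  1.98, -0.32,  0.58,  2.26]), np.float64(1.366324114310893e-06), np.float64(0.0006788427492263044)) (array([ 0.94,  0.38, -0.65,  2.22, -0.48,  0.18,  2.66]), np.float64(2.508903575197708e-06), np.float64(0.0014265591190470404)) (array([ 0.66,  0.51, -0.39,  2.15, -0.81,  0.17,  2.96]), np.float64(0.007779081640016262), np.float64(3.1727441316526677))
[0.65, -0.16, 0.3] (array([ 0.65,  0.23, -0.44,  1.86, -0.28,  0.61,  2.26]), np.float64(8.712652542766475e-07), np.float64(0.00042012841451243645)) (array([ 0.94,  0.38, -0.65,  2.22, -0.48,  0.18,  2.65]), np.float64(3.15756403912602e-06), np.float64(0.0017802378222623926)) (array([ 0.66,  0.51, -0.39,  2.15, -0.81,  0.17,  2.96]), np.float64(0.0077790036369124495), np.float64(3.172712322119549))
[0.6, 0, 0.35] (array([ 0.65,  
[... 871 characters left out ...]
735968e-07), np.float64(0.00037472203999732844)) (array([ 0.96,  0.38, -0.67,  2.22, -0.44,  0.18,  2.62]), np.float64(3.540399164484321e-06), np.float64(0.0019653869654310705)) (array([ 0.66,  0.51, -0.39,  2.15, -0.81,  0.17,  2.96]), np.float64(0.007778959132821972), np.float64(3.1726941757426594))
[0.7, 0, 0.3] (array([ 0.37,  0.25, -0.48,  1.83,  0.04,  0.55,  1.73]), np.float64(1.3942748050941739e-06), np.float64(0.0006695023838320639)) (array([ 1.03,  0.41, -0.76,  2.22, -0.19,  0.17,  2.38]), np.float64(2.356117600724786e-06), np.float64(0.0011307907471314906)) (array([ 0.66,  0.51, -0.39,  2.15, -0.81,  0.17,  2.96]), np.float64(0.007778793169399347), np.float64(3.1726264230414327))
```

```bash
cat > t4.py <<'E'
from sim import *
np.set_printoptions(precision=2,suppress=True)
yf=np.array([.501,.129,-.856]);yf/=np.linalg.norm(yf)
q0=[.83,-.04,-.48,2.33,-.71,.49,2.71]
tgt=np.array([.574,-.162,.055])+.005*yf
for ang in (-90,-75,-60,-40):
    R=ori(yf,ang);q=q0
    p=fk(q,P)[0]
    a=follow(q,p,R);b=follow(a[0],tgt-.08*yf,R);c=follow(b[0],tgt,R);print(ang,a[0],b,c)
    R2=ori(yf,-90)
    up=follow(c[0],np.array([.5,-.15,.3]),R)
    for A2 in (-90,-70):
        R2=ori(yf,A2)
        m=follow(up[0],np.array([.5,.1,.38]),R2)
        pt=bw(BOX,[[.03,.009,.089]])[0]+.005*yf
        d=follow(m[0],pt-.2*yf,R2);e=follow(d[0],pt,R2);print("   ",A2,up[1:],m,d,e)
E
python3 t4.py
```

```text
-90 [ 0.83 -0.04 -0.48  2.33 -0.72  0.49  2.75] (array([ 0.82,  0.35, -0.51,  2.23, -0.76,  0.21,  2.92]), np.float64(1.0221148006560055e-06), np.float64(0.0005701312166212335)) (array([ 0.66,  0.51, -0.39,  2.15, -0.81,  0.17,  2.96]), np.float64(0.007779675067761283), np.float64(3.172986214537924))
    -90 (np.float64(7.885358559658725e-07), np.float64(0.0003748916895439678)) (array([ 0.46, -0.21, -0.66,  2.07, -0.22,  0.7 ,  1.73]), np.float64(2.8061435821565567e-06), np.float64(0.0010583641958168545)) (array([ 0.57,  0.01, -1.24,  2.21,  0.5 ,  0.47,  0.77]), np.float64(0.0001073677084984347), np.float64(0.017539590757589294)) (array([ 0.09,  0.56, -0.86,  2.17,  1.59,  0.57, -0.16]), np.float64(3.5019331907725675e-06), np.float64(0.0014169527926039761))
    -70 (np.float64(7.885358559658725e-07), np.float64(0.0003748916895439678)) (array([ 0.51, -0.22, -0.7 ,  2.07, -0.24,  0.7 ,  1.4 ]), np.float64(3.4578863244487664e-06), np.float64(0.001269658336525094)) (array([ 0.68,  0.02, -1.34,  2.21,  0.52,  0.47,  0.41]), np.float64(0.00020471424873522718), np.float64(0.028054383435839
[... 3138 characters left out ...]
, -0.67,  2.24,  0.48,  0.47,  0.76]), np.float64(1.8271009935842396e-05), np.float64(0.005869857227275564)) (array([-0.23,  0.45, -0.45,  2.19,  1.56,  0.36, -0.23]), np.float64(1.9503027504637642e-05), np.float64(0.00794058769943957))
    -70 (np.float64(1.7360071010484522e-06), np.float64(0.0007650938334645023)) (array([ 0.06, -0.2 , -0.34,  2.09, -0.07,  0.7 ,  1.22]), np.float64(1.31554984647886e-06), np.float64(0.0005993560329137582)) (array([ 0.05, -0.02, -0.73,  2.23,  0.48,  0.46,  0.41]), np.float64(2.047476280033702e-05), np.float64(0.006262508568563154)) (array([-0.19,  0.45, -0.5 ,  2.19,  1.56,  0.38, -0.57]), np.float64(1.577424030645485e-05), np.float64(0.006427157533332779))
```

```bash
cat > t5.py <<'E'
from sim import *
np.set_printoptions(precision=2,suppress=True)
yf=np.array([.501,.129,-.856]);yf/=np.linalg.norm(yf)
q0=[.83,-.04,-.48,2.33,-.71,.49,2.71]
tgt=np.array([.574,-.162,.055])+.005*yf
R=ori(yf,-90)
for wp in ([.6,.1,.35],[.6,.16,.32],[.6,.22,.35],[.7,.1,.33],[.6,.16,.28]):
  for back in (.0,.04,.08):
    a=follow(q0,np.array(wp),R);b=follow(a[0],tgt-back*yf+np.array([0,.05 if 0 else 0,0]),R,60);c=follow(b[0],tgt,R);print(wp,back,a[0],b[0],c)
E
python3 t5.py
```

```text
[0.6, 0.1, 0.35] 0.0 [ 0.57  0.06 -0.86  1.94  0.1   0.62  1.48] [ 1.03  0.65 -0.87  2.17  1.31  0.17  0.94] (array([ 1.03,  0.65, -0.87,  2.17,  1.33,  0.17,  0.93]), np.float64(9.540606770082961e-07), np.float64(0.0003781796769931634))
[0.6, 0.1, 0.35] 0.04 [ 0.57  0.06 -0.86  1.94  0.1   0.62  1.48] [ 1.1   0.56 -0.91  2.19  0.84  0.17  1.39] (array([ 1.03,  0.65, -0.87,  2.17,  1.32,  0.17,  0.93]), np.float64(4.6039585612867705e-05), np.float64(0.018755102596922847))
[0.6, 0.1, 0.35] 0.08 [ 0.57  0.06 -0.86  1.94  0.1   0.62  1.48] [ 1.08  0.42 -0.82  2.21 -0.03  0.17  2.23] (array([ 1.03,  0.65, -0.87,  2.17,  1.32,  0.17,  0.93]), np.float64(8.818113671533116e-05), np.float64(0.035854715449217256))
[0.6, 0.16, 0.32] 0.0 [ 0.42  0.12 -0.88  1.96  0.34  0.58  1.17] [ 1.03  0.65 -0.87  2.17  1.32  0.17  0.93] (array([ 1.03,  0.65, -0.87,  2.17,  1.33,  0.17,  0.93]), np.float64(4.557726555247017e-07), np.float64(0.00018063707021022109))
[0.6, 0.16, 0.32] 0.04 [ 0.42  0.12 -0.88  1.96  0.34  0.58  1.17] [ 1.1   0.56 -0.91  2.19  0.86  0.17  1.38] (array([ 1.03,  0.65, -0.87,  2.17
[... 1779 characters left out ...]
] 0.0 [ 0.3   0.16 -0.76  2.02  0.42  0.5   1.08] [ 1.03  0.65 -0.87  2.17  1.32  0.17  0.93] (array([ 1.03,  0.65, -0.87,  2.17,  1.33,  0.17,  0.93]), np.float64(1.5771975130062876e-07), np.float64(6.250366447455092e-05))
[0.6, 0.16, 0.28] 0.04 [ 0.3   0.16 -0.76  2.02  0.42  0.5   1.08] [ 1.1   0.57 -0.92  2.19  0.87  0.17  1.37] (array([ 1.03,  0.65, -0.87,  2.17,  1.32,  0.17,  0.93]), np.float64(4.393769777388386e-05), np.float64(0.01790001976007913))
[0.6, 0.16, 0.28] 0.08 [ 0.3   0.16 -0.76  2.02  0.42  0.5   1.08] [ 1.15  0.46 -0.91  2.21  0.25  0.19  1.96] (array([ 1.03,  0.65, -0.87,  2.17,  1.32,  0.17,  0.93]), np.float64(8.816447759263499e-05), np.float64(0.035847947073642854))
```

```bash
python3 -c "
from arc import *
R=plan([.6,.16,.33],-90)"
```

```text
t 19.40 tcp [ 0.4492 -0.1178  0.2266] box [-179.  -313.1  226.6] lean 30.8 az 14.6 w 0.0856 F [0.9 0.6 0.4] q [ 0.83 -0.04 -0.48  2.33 -0.71  0.49  2.71]
spin -2.0 shift(after spin)  [ 23.08   2.18 -23.85]
```

>>> {"method": "send_rows", "body": {"plan": [[3,0,-5,-2,1],[4,0.4,-4.5,0,1],[4,0.4,-4.5,0,1],[4,0.4,-4,0,1],[4,0.4,-3,0,1],[4,0.4,-2.8,0,1],[0,0,0,0,1],[0,0,0,0,1]]}}

```text
clock: 20.4
tcp_pos: [0.5981, 0.1543, 0.3298]
orientation: [-1.408, -1.823, 1.037]
contact_force: [0.0, 0.3, -0.8]
grip_width: 0.0852
```

```bash
python3 -c "
from arc import *
o=r.get_obs();yf=Rn.from_rotvec(o['orientation']).as_matrix()[:,1]
R=plan(np.array([.574,-.162,.055])+.005*yf-.08*yf,-90)"
```

```text
t 20.40 tcp [0.5981 0.1543 0.3298] box [ 34.1 -87.7 329.8] lean 30.7 az 14.7 w 0.0852 F [ 0.   0.3 -0.8] q [ 0.44  0.11 -0.87  1.95  0.28  0.6   1.23]
spin -0.1 shift(after spin)  [-29.99  10.86  22.92]
```

>>> {"method": "send_rows", "body": {"plan": [[-5,0,2,0,1],[-5,0,2,0,1],[-5,1,3,0,1],[-5,2,3.5,0,1],[-4,2.5,4,0,1],[-3,2.6,4.2,0,1],[-3,2.7,4.2,0,1],[0,0,0,0,1],[0,0,0,0,1],[0,0,0,0,1]]}}

```text
clock: 21.65
tcp_pos: [0.5375, -0.1703, 0.1221]
orientation: [-1.411, -1.823, 1.037]
contact_force: [0.9, 0.6, -0.1]
grip_width: 0.0855
```

```bash
python3 -c "
from arc import *
look('l',[])
o=r.get_obs();yf=Rn.from_rotvec(o['orientation']).as_matrix()[:,1]
R=plan(np.array([.574,-.162,.055])+.005*yf,-90)
cal=load('l');print(proj(cal,[[.574,-.162,.07],[.574,-.162,.057],[.574,-.162,0.018]]))"
```

```text
t 21.70 tcp [ 0.5375 -0.1702  0.1221] box [-106.9 -386.1  122.1] lean 30.8 az 14.5 w 0.0856 F [-0.1 -0.6  1.1] q [ 1.05  0.41 -0.78  2.21 -0.1   0.19  2.29]
spin 0.1 shift(after spin)  [-0.12  8.18  0.22]
[[275.71005985 233.47636876]
 [275.78861757 218.55805381]
 [275.99419938 179.65905736]]
```

View pics/l.png

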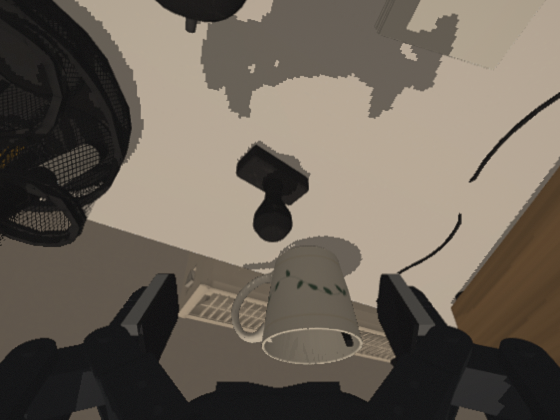

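>>> {"method": "send_rows", "body": {"plan": [[-0.2,2,0,0,1],[-0.1,2,0,0,1],[0,2,0.1,0,1],[0,2.2,0.1,0,1],[0,0,0,0,1],[0,0,0,0,1],[0,0,0,0,1]]}}

```text
clock: 22.58
tcp_pos: [0.5662, -0.1666, 0.0646]
orientation: [-1.401, -1.816, 1.044]
contact_force: [0.6, -1.4, -0.1]
grip_width: 0.0853
```

```bash
python3 -c "
from arc import *
look('m',[])
o=r.get_obs();yf=Rn.from_rotvec(o['orientation']).as_matrix()[:,1]
R=plan(np.array([.574,-.163,.055])+.005*yf,-90)"
```

```text
t 22.62 tcp [ 0.5661 -0.1666  0.0645] box [ -78.3 -390.    64.5] lean 30.1 az 14.9 w 0.0857 F [-0.   0.5 -0.6] q [ 1.05  0.61 -0.87  2.17  0.99  0.17  1.26]
spin -0.3 shift(after spin)  [ 0.15  1.75 -0.27]
```

View pics/m.png

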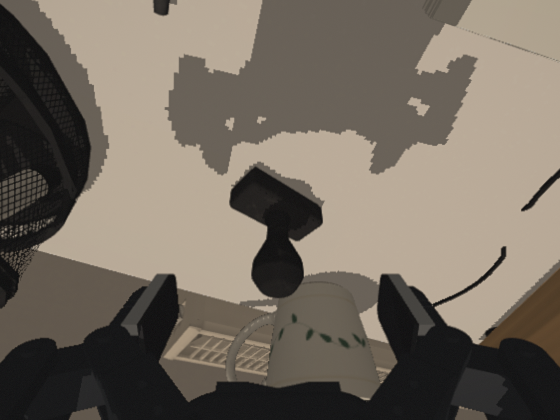

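>>> {"method": "send_rows", "body": {"plan": [[0.1,0.9,-0.1,0,1],[0,0.8,-0.1,0,1],[0,0,0,0,1],[0,0,0,0,1]]}}

```text
clock: 23.12
tcp_pos: [0.5756, -0.1629, 0.0503]
orientation: [-1.4, -1.815, 1.043]
contact_force: [0.1, -0.5, 0.3]
grip_width: 0.0853
```

```bash
python3 -c "
from arc import *
look('n',[])
o=r.get_obs();yf=Rn.from_rotvec(o['orientation']).as_matrix()[:,1]
R=plan(np.array([.574,-.163,.055])+.005*yf,-90)"
```

```text
t 23.18 tcp [ 0.5756 -0.1629  0.0504] box [ -68.2 -388.8   50.4] lean 30.1 az 14.9 w 0.0855 F [-0.3 -0.5 -1.1] q [ 1.02  0.64 -0.85  2.16  1.17  0.17  1.08]
spin -0.4 shift(after spin)  [ 0.03  0.02 -0.1 ]
```

View pics/n.png

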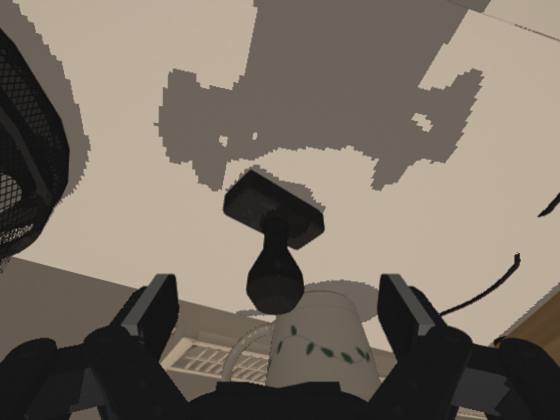

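>>> {"method": "send_rows", "body": {"plan": [[0,0,0,0,0],[0,0,0,0,0],[0,0,0,0,0],[0,0,0,0,0],[0,0,0,0,0]], "force": 40}}

```text
clock: 23.8
tcp_pos: [0.5757, -0.1629, 0.05]
orientation: [-1.4, -1.815, 1.043]
contact_force: [0.6, -0.7, 1.3]
grip_width: 0.0216
```

```bash
python3 -c "
from arc import *
look('o',[])
plan(np.array([.574,-.163,.055]),-90)"
```

```text
t 23.85 tcp [ 0.5758 -0.163   0.0501] box [ -68.  -388.9   50.1] lean 30.1 az 15.0 w 0.0214 F [-0.6 -1.4  1.2] q [ 1.02  0.64 -0.85  2.16  1.17  0.17  1.08]
spin -0.4 shift(after spin)  [ 0.04 -0.51 -0.1 ]
```

View pics/o.png

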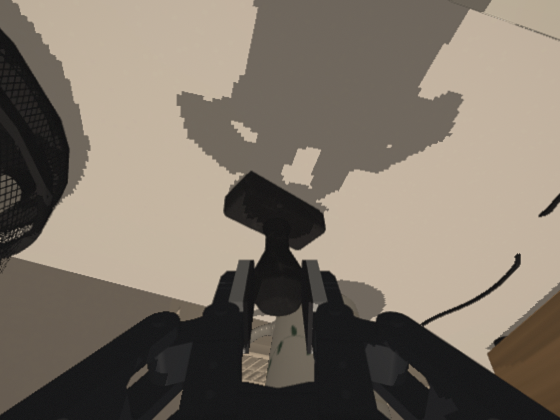

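>>> {"method": "send_rows", "body": {"plan": [[0,-2,-1,0,0],[0,-4,-2,0,0],[0,-4,-2,0,0],[0,0,0,0,0]]}}

```text
clock: 24.35
tcp_pos: [0.5707, -0.1655, 0.1647]
orientation: [-1.404, -1.818, 1.041]
contact_force: [-0.3, -0.2, -0.2]
grip_width: 0.0215
```

```bash
python3 -c "
from sim import *
from arc import *
look('p',[])
np.set_printoptions(precision=2,suppress=True)
o=r.get_obs();R0=Rn.from_rotvec(o['orientation']).as_matrix();yf=R0[:,1]
pt=bw(BOX,[[.030,.009,.082]])[0]+[.0018,0,0]
print(pt,pt-.2*yf)
R=plan([.56,.0,.36],-90)
a=follow(o['joints'],np.array([.56,.0,.36]),R);b=follow(a[0],np.array([.55,.2,.36]),R);c=follow(b[0],pt-.2*yf,R);d=follow(c[0],pt,R)
for x in (a,b,c,d): print(x)
"
```

```text
[0.57 0.25 0.08] [0.47 0.22 0.25]
t 24.40 tcp [ 0.57 -0.17  0.16] box [ -74.8 -389.7  162.6] lean 30.2 az 14.8 w 0.0216 F [ 0.7  0.  -0.5] q [ 1.36  0.62 -1.3   2.1   0.82  0.47  1.42]
spin -0.3 shift(after spin)  [ 16.24 -15.4  -12.8 ]
(array([ 1.45, -0.07, -1.38,  1.98, -0.35,  0.7 ,  2.1 ]), np.float64(5.509912496660989e-05), np.float64(0.008142548403449332))
(array([ 0.88,  0.06, -1.4 ,  1.94,  0.29,  0.69,  1.14]), np.float64(6.0223368487222265e-05), np.float64(0.0099320078118118))
(array([ 0.71,  0.06, -1.38,  2.2 ,  0.54,  0.5 ,  0.75]), np.float64(4.987282023756135e-05), np.float64(0.006631579702199066))
(array([ 0.13,  0.58, -0.89,  2.16,  1.56,  0.59, -0.11]), np.float64(3.1904933649514656e-06), np.float64(0.0012866799077611434))
```

View pics/p.png

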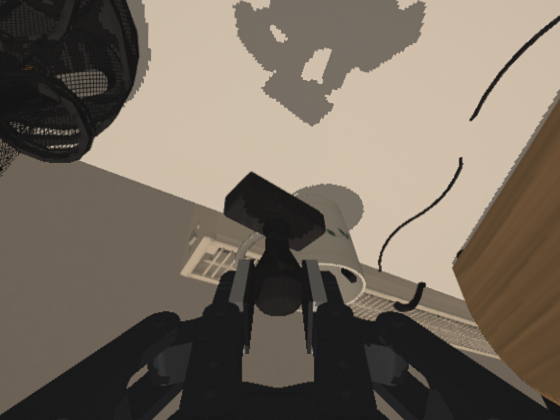

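>>> {"method": "send_rows", "body": {"plan": [[0,-5,-3,0,0],[0,-5,-3,0,0],[2,-4,-4,0,0],[4,-1.4,-2.8,0,0],[5,0,0,0,0],[5,0,0,0,0],[0,0,0,0,0]]}}

```text
clock: 25.28
tcp_pos: [0.5594, 0.0009, 0.3476]
orientation: [-1.397, -1.813, 1.056]
contact_force: [-0.1, -0.7, 0.3]
grip_width: 0.0214
```

```bash
python3 -c "
from arc import *
R=plan([.55,.2,.36],-90)"
```

```text
t 25.27 tcp [0.5594 0.0009 0.3476] box [ -42.3 -226.2  347.6] lean 29.7 az 14.6 w 0.0214 F [-0.1 -0.7  0.3] q [ 1.43 -0.03 -1.39  1.99 -0.27  0.67  2.02]
spin 0.2 shift(after spin)  [19.5   0.97 -4.2 ]
```

>>> {"method": "send_rows", "body": {"plan": [[4,0.2,-1,0,0],[5,0.2,-1,0,0],[5,0.2,-1,0,0],[4,0.2,0,0,0],[2,0.2,1,0,0],[0,0,0,0,0],[0,0,0,0,0]]}}

```text
clock: 26.15
tcp_pos: [0.5331, 0.1938, 0.3506]
orientation: [-1.4, -1.809, 1.045]
contact_force: [-0.2, -0.0, 0.1]
grip_width: 0.0212
```

```bash
python3 -c "
from arc import *
o=r.get_obs();yf=Rn.from_rotvec(o['orientation']).as_matrix()[:,1]
pt=bw(BOX,[[.030,.009,.083]])[0]+[.0018,0,0]
R=plan(pt-.2*yf,-90)
look('q',[])
cal=load('q')"
```

```text
t 26.15 tcp [0.5331 0.1938 0.3506] box [-18.8 -32.9 350.6] lean 29.9 az 14.7 w 0.0212 F [-0.2 -0.   0.1] q [ 0.95 -0.03 -1.4   1.99  0.11  0.65  1.29]
spin -0.4 shift(after spin)  [4.15 5.73 8.94]
```

View pics/q.png

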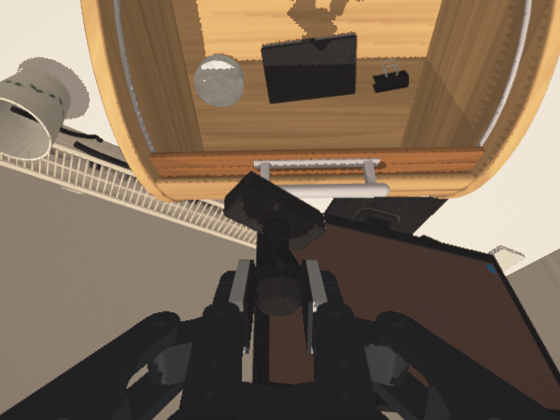

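```bash
python3 -c "
from arc import *
cal=load('q')
b=wb(BOX,onz(cal,[[262,46],[355,37],[356,92],[270,103]],.032))*1000;print(np.round(b,1),b.mean(0))
im=cv2.imread('pics/q.png');im=cv2.resize(im[20:140,180:440],None,fx=3,fy=3,interpolation=cv2.INTER_NEAREST);cv2.imwrite('pics/q2.png',cv2.convertScaleAbs(im,alpha=1.8,beta=20))"
```

```text
[[  2.6 -49.8  32. ]
 [ -6.8  56.5  32. ]
 [ 61.1  68.3  32. ]
 [ 75.9 -42.2  32. ]] [33.20735726  8.19792966 32.        ]
```

View pics/q2.png

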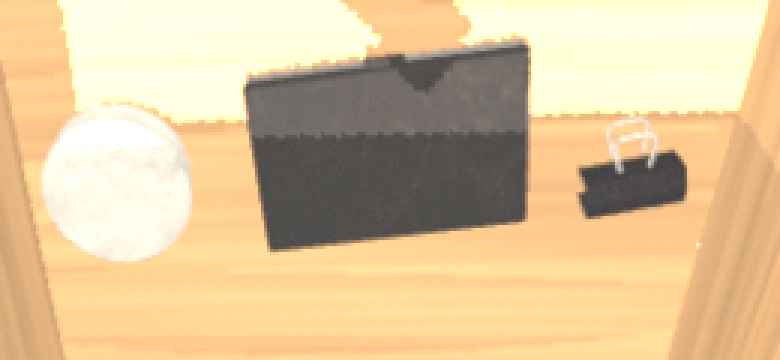

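>>> {"method": "send_rows", "body": {"plan": [[1.4,0,3,0,0],[1.4,1,3,0,0],[1.3,2,2.9,0,0],[0,2.7,0,0,0],[0,0,0,0,0],[0,0,0,0,0]]}}

```text
clock: 26.95
tcp_pos: [0.4638, 0.2168, 0.2699]
orientation: [-1.395, -1.795, 1.058]
contact_force: [-0.5, 0.7, -0.5]
grip_width: 0.0217
```

```bash
python3 -c "
from arc import *
pt=bw(BOX,[[.030,.008,.083]])[0]+[.0018,0,0]
R=plan(pt,-90)
"
```

```text
t 26.95 tcp [0.4638 0.2168 0.2699] box [-79.9   6.9 269.9] lean 29.0 az 14.4 w 0.0217 F [-0.5  0.7 -0.5] q [ 0.82 -0.07 -1.4   2.18  0.2   0.5   1.08]
spin -0.1 shift(after spin)  [ 0.14 21.76 -0.72]
```

>>> {"method": "send_rows", "body": {"plan": [[0,2,-0.3,0,0],[0.1,2.5,-0.4,0,0],[0,2.5,0,0,0],[0,2.5,0,0,0],[0,2.5,0,0,0],[0,0,0,0,0]]}}

```text
clock: 27.7
tcp_pos: [0.5202, 0.2301, 0.1707]
orientation: [-1.393, -1.788, 1.067]
contact_force: [-0.1, 0.1, -0.2]
grip_width: 0.0215
```

```bash
python3 -c "
from arc import *
pt=bw(BOX,[[.030,.008,.083]])[0]+[.0018,0,0]
R=plan(pt,-90)
look('s',[])"
```

```text
t 27.70 tcp [0.5202 0.2301 0.1707] box [-21.9   5.4 170.7] lean 28.5 az 14.0 w 0.0215 F [-0.1  0.1 -0.2] q [ 0.31  0.35 -1.08  2.19  1.11  0.57  0.24]
spin 0.3 shift(after spin)  [ 0.28 10.27 -0.53]
```

View pics/s.png

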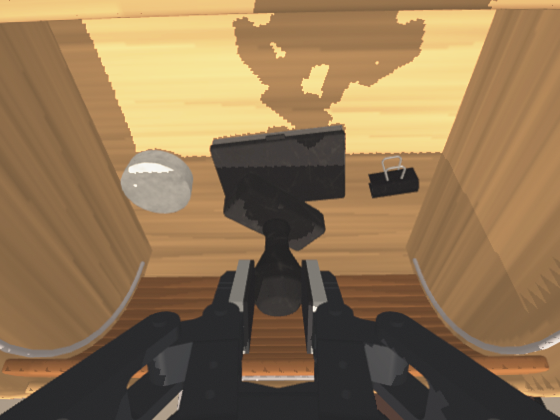

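>>> {"method": "send_rows", "body": {"plan": [[0.1,2.5,-0.1,0,0],[0.1,2.5,-0.1,0,0],[0.1,2,0,0,0],[0,1.8,0,0,0],[0,1,0,0,0],[0,0,0,0,0]]}}

```text
clock: 28.5
tcp_pos: [0.5671, 0.2453, 0.087]
orientation: [-1.395, -1.79, 1.065]
contact_force: [1.0, -0.0, -1.0]
grip_width: 0.0213
```

```bash
python3 -c "
from arc import *
pt=bw(BOX,[[.028,.008,.082]])[0]+[.0018,0,0]
R=plan(pt,-90)
look('u',[])"
```

```text
t 28.50 tcp [0.5671 0.2453 0.087 ] box [27.2  8.2 87. ] lean 28.7 az 14.0 w 0.0213 F [ 1. -0. -1.] q [ 0.13  0.57 -0.9   2.15  1.47  0.59 -0.04]
spin 0.3 shift(after spin)  [-0.06  0.56  0.01]
```

View pics/u.png

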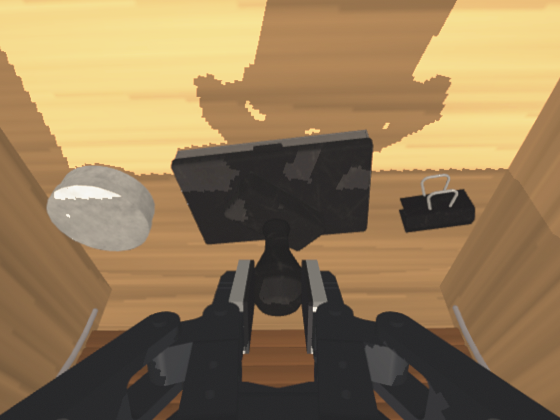

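```bash
python3 -c "
from arc import *
cal=load('u');im=cv2.imread('pics/u.png')
o=r.get_obs();c=o['tcp_pos']+[-.0018,0,-.05]
b=wb(BOX,onz(cal,[[172,162],[370,139],[368,231],[207,244]],.032))*1000;print(np.round(b,1),b.mean(0), wb(BOX,[c])*1000)
print(proj(cal,[c,c+[0,0,.018]]))
im=cv2.convertScaleAbs(im[110:320,150:400],alpha=3.5,beta=0);cv2.imwrite('pics/u2.png',cv2.resize(im,None,fx=2.8,fy=2.8))"
```

```text
[[  3.6 -49.2  32. ]
 [-10.5  56.1  32. ]
 [ 62.4  68.1  32. ]
 [ 75.5 -41.3  32. ]] [32.75547445  8.41272044 32.        ] [[25.39420973  8.92648748 37.232416  ]]
[[278.74120961 196.82509908]
 [278.74332139 219.84747108]]
```

View pics/u2.png

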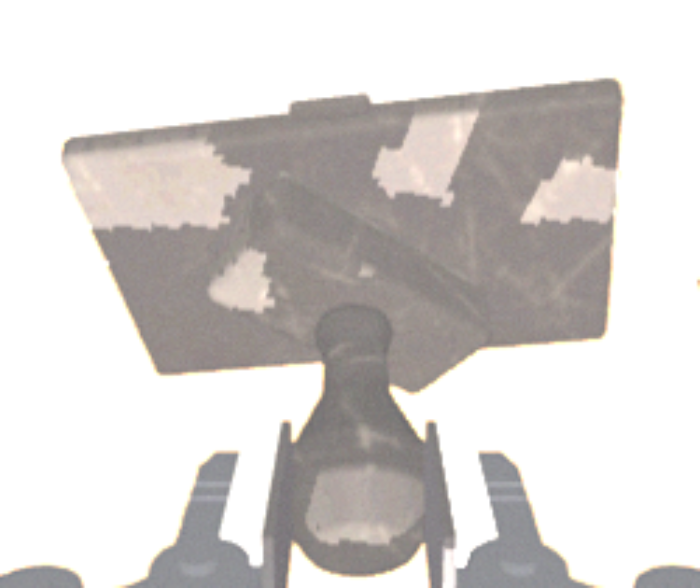

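>>> {"method": "send_rows", "body": {"plan": [[0,0.2,0,0,0],[0,0.2,0,0,0],[0,0.1,0,0,0],[0,0,0,0,0]]}}

```text
clock: 29.05
tcp_pos: [0.5698, 0.2464, 0.0828]
orientation: [-1.395, -1.792, 1.065]
contact_force: [-0.8, -1.9, 6.1]
grip_width: 0.0213
```

```bash
python3 -c "
from arc import *
plan([0,0,0])"
```

```text
t 29.05 tcp [0.5698 0.2464 0.0828] box [30.1  8.6 82.8] lean 28.7 az 13.9 w 0.0213 F [-0.8 -1.9  6.1] q [ 0.13  0.58 -0.89  2.15  1.49  0.59 -0.05]
spin 0.0 shift(after spin)  [ -9.76 -22.18  57.75]
```

>>> {"method": "send_rows", "body": {"plan": [[0,0,0,0,0.4],[0,0,0,0,0.7],[0,0,0,0,0.7],[0,0,0,0,0.7]]}}

```text
clock: 29.55
tcp_pos: [0.569, 0.2463, 0.0818]
orientation: [-1.394, -1.791, 1.066]
contact_force: [0.0, -0.9, 0.4]
grip_width: 0.0599
```

```bash
python3 -c "
from arc import *
plan([0,0,0]);look('v',[])
im=cv2.imread('pics/v.png');im=cv2.convertScaleAbs(im,alpha=2.5,beta=0);cv2.imwrite('pics/v2.png',im)"
```

```text
t 29.55 tcp [0.569  0.2463 0.0818] box [29.3  8.7 81.8] lean 28.6 az 14.0 w 0.0599 F [ 0.  -0.9  0.4] q [ 0.13  0.58 -0.89  2.15  1.49  0.59 -0.05]
spin 0.0 shift(after spin)  [ -9.76 -22.12  57.67]
```

View pics/v2.png

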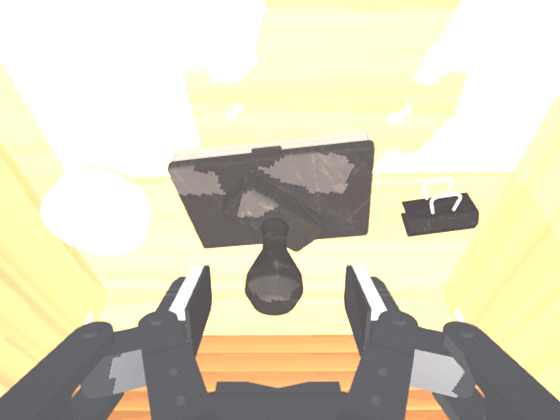

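>>> {"method": "send_rows", "body": {"plan": [[0,-1.5,0,0,0.8],[0,-2.5,0,0,0.8],[0,-3,0,0,0.8],[0,-3,0,0,0.8],[0,-3,0,0,0.8],[0,-3,0,0,0.8],[0,-3,0,0,0.8],[0,0,0,0,0.8]]}}

```text
clock: 30.6
tcp_pos: [0.4814, 0.2236, 0.2503]
orientation: [-1.399, -1.791, 1.064]
contact_force: [0.7, 0.0, -1.3]
grip_width: 0.0681
```

```bash
python3 -c "
from arc import *
o=r.get_obs();look('w',[])
im=cv2.imread('pics/w.png');im=cv2.convertScaleAbs(im,alpha=1.6,beta=0);cv2.imwrite('pics/w2.png',im)
plan([0,0,0])"
```

```text
t 30.65 tcp [0.4813 0.2233 0.2492] box [-61.3   8.7 249.2] lean 28.7 az 13.7 w 0.0683 F [ 0.2 -0.3 -0.2] q [ 0.62  0.12 -1.32  2.18  0.64  0.56  0.66]
spin 0.0 shift(after spin)  [-9.71 -3.18 57.72]
```

View pics/w2.png

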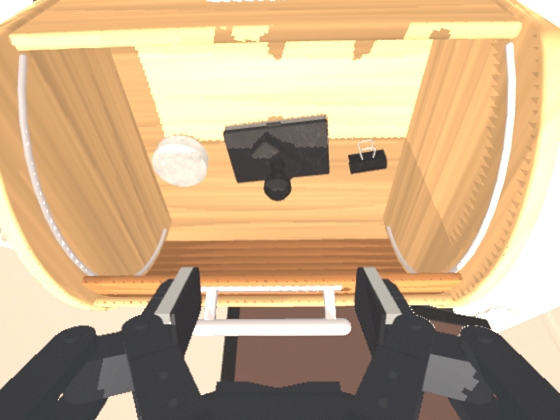

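```bash
python3 -c "
from arc import *
cal=load('w')
print('knob ctr',wb(BOX,onz(cal,[[277,187]],.032+.057))*1000)
im=cv2.imread('pics/w.png');im=cv2.convertScaleAbs(im[90:230,130:410],alpha=4,beta=0);cv2.imwrite('pics/w3.png',cv2.resize(im,None,fx=2.8,fy=2.8))
print(wb(BOX,onz(cal,[[224,130],[327,116],[329,175],[238,182]],.032))*1000)
"
```

```text
knob ctr [[31.45780089  6.80695904 89.        ]]
[[  1.96647073 -49.03567422  32.        ]
 [-13.84817974  57.89330696  32.        ]
 [ 64.77589431  67.47333001  32.        ]
 [ 75.1093338  -41.0489042   32.        ]]
```

View pics/w3.png

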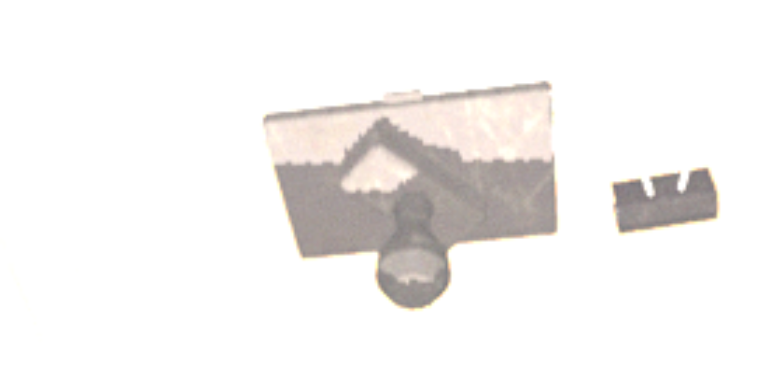

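```bash
python3 -c "
from arc import *
o=r.get_obs();yf=Rn.from_rotvec(o['orientation']).as_matrix()[:,1]
pt=bw(BOX,[pullp(1.07,0)])[0]
plan(pt-.1*yf)
plan(pt-.1*yf,0)"
```

```text
t 30.65 tcp [0.4813 0.2233 0.2492] box [-61.3   8.7 249.2] lean 28.7 az 13.7 w 0.0683 F [ 0.2 -0.3 -0.2] q [ 0.62  0.12 -1.32  2.18  0.64  0.56  0.66]
spin 0.0 shift(after spin)  [-0.76 -3.25 -8.29]
t 30.65 tcp [0.4813 0.2233 0.2492] box [-61.3   8.7 249.2] lean 28.7 az 13.7 w 0.0683 F [ 0.2 -0.3 -0.2] q [ 0.62  0.12 -1.32  2.18  0.64  0.56  0.66]
spin 90.6 shift(after spin)  [ 8.29 -3.25 -0.68]
```

>>> {"method": "send_rows", "body": {"plan": [[0,-2.5,-2,0,0.8],[-0.4,-1,-3,0,0.45],[-0.3,0,-3.2,0,0.45],[0,0,0,10,0.45],[0,0,0,10,0.45],[0,0,0,10,0.45],[0,0,0,10,0.45],[0,0,0,10,0.45],[0,0,0,10,0.45],[0,0,0,10,0.45],[0,0,0,10,0.45],[0,0,0,10.6,0.45]]}}

```text
clock: 32.15
tcp_pos: [0.5357, 0.2312, 0.3169]
orientation: [-1.465, -0.563, -0.205]
contact_force: [0.4, -0.2, 0.1]
grip_width: 0.0381
```

```bash
python3 -c "
from arc import *
o=r.get_obs();yf=Rn.from_rotvec(o['orientation']).as_matrix()[:,1]
pt=bw(BOX,[pullp(1.07,0)])[0]
plan(pt-.001*yf,0);look('x',[])
print(proj(load('x'),bw(BOX,[pullp(1.07,.055),pullp(1.07,-.055)])))"
```

```text
t 32.15 tcp [0.5357 0.2312 0.3169] box [ -6.7   2.6 316.9] lean 28.5 az 14.0 w 0.0381 F [ 0.4 -0.2  0.1] q [ 0.42  0.09 -1.06  1.99  0.42  0.67 -0.66]
spin -0.6 shift(after spin)  [ 0.29  9.96 -0.19]
[[281.12843517 137.57918995]
 [283.70140682 275.4667884 ]]
```

View pics/x.png

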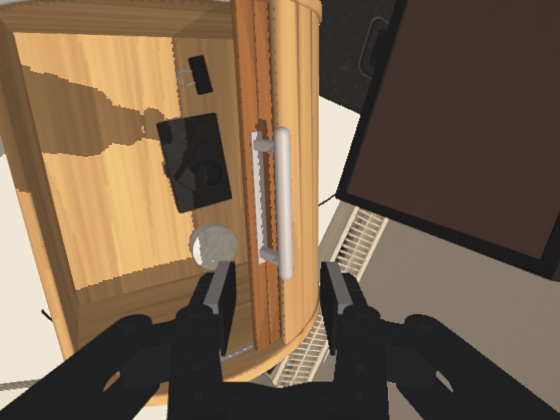

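>>> {"method": "send_rows", "body": {"plan": [[0.1,2.5,0,0,0.45],[0.1,2.5,0,0,0.45],[0.1,2.5,-0.1,0,0.45],[0,2.3,-0.1,0,0.45],[0,0,0,0,0.45],[0,0,0,0,0.2],[0,0,0,0,0.2]]}}

```text
clock: 33.08
tcp_pos: [0.5845, 0.2417, 0.235]
orientation: [-1.466, -0.571, -0.204]
contact_force: [0.5, 0.3, 0.6]
grip_width: 0.017
```

```bash
python3 -c "
from arc import *
plan([0,0,0]);cur(.001);look('y',[])
arcrows(1.07,.52,.001,-.003,11)"
```

```text
t 33.08 tcp [0.5845 0.2417 0.235 ] box [ 43.2   0.4 235. ] lean 28.7 az 14.0 w 0.0170 F [0.5 0.3 0.6] q [ 0.22  0.3  -0.93  2.01  0.79  0.61 -0.97]
spin 0.0 shift(after spin)  [-66.13  -9.44  -9.52]
bar radius 0.1941 turn 1.065
initial err [-0.2   0.38 -0.02]
[-0.72, -0.58, -0.01]
[-0.75, -0.54, -0.01]
[-0.78, -0.51, -0.01]
[-0.81, -0.47, -0.01]
[-0.83, -0.43, -0.01]
[-0.85, -0.38, -0.01]
[-0.87, -0.34, -0.01]
[-0.89, -0.3, -0.01]
[-0.9, -0.25, -0.01]
[-0.92, -0.21, -0.01]
[-0.93, -0.16, -0.01]
```

View pics/y.png

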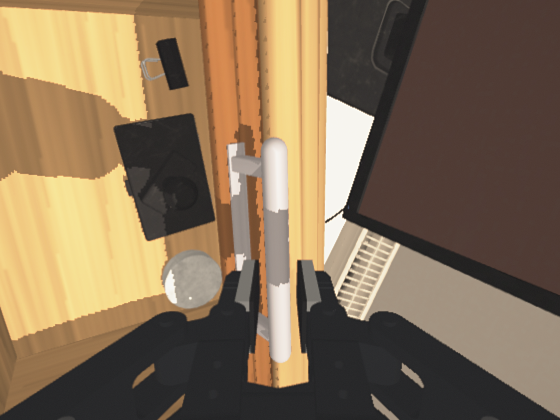

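>>> {"method": "send_rows", "body": {"plan": [[-0.2,0.3,0,0,0.2],[-0.72,-0.5,0,0,0.2],[-0.75,-0.5,0,0,0.2],[-0.78,-0.5,0,0,0.2],[-0.81,-0.45,0,0,0.2],[-0.83,-0.42,0,0,0.2],[-0.85,-0.38,0,0,0.2],[-0.87,-0.34,0,0,0.2],[-0.89,-0.3,0,0,0.2],[-0.9,-0.25,0,0,0.2],[-0.92,-0.2,0,0,0.2],[-0.93,-0.15,0,0,0.2]]}}

```text
clock: 34.62
tcp_pos: [0.4862, 0.2172, 0.221]
orientation: [-1.466, -0.569, -0.203]
contact_force: [-0.1, -0.4, 0.1]
grip_width: 0.0171
```

```bash
python3 -c "
from arc import *
plan([0,0,0]);t=cur(-.003);look('z',[])
arcrows(t,-.02,-.003,-.007,11)"
```

```text
t 34.62 tcp [0.4862 0.2172 0.221 ] box [-58.2   1.6 221. ] lean 28.6 az 14.0 w 0.0171 F [-0.1 -0.4  0.1] q [ 0.31  0.12 -1.    2.22  0.68  0.49 -0.97]
spin 0.0 shift(after spin)  [-56.57  -5.73  -9.55]
bar radius 0.1883 turn 0.516
initial err [ 0.18 -0.17 -0.15]
[-0.91, -0.1, -0.01]
[-0.92, -0.06, -0.01]
[-0.92, -0.01, -0.01]
[-0.93, 0.03, -0.01]
[-0.92, 0.08, -0.01]
[-0.92, 0.12, -0.01]
[-0.92, 0.17, -0.01]
[-0.91, 0.21, -0.01]
[-0.9, 0.25, -0.01]
[-0.89, 0.3, -0.01]
[-0.87, 0.34, -0.01]
```

View pics/z.png

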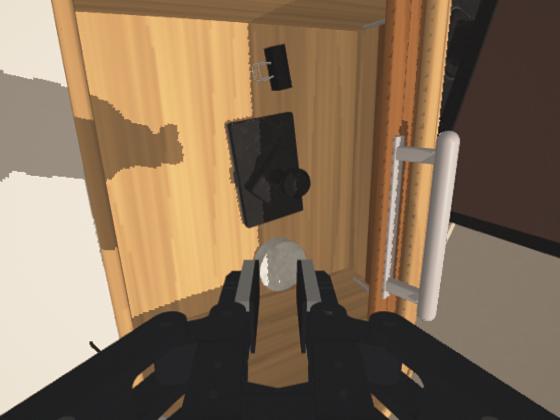

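```bash
python3 -c "
from arc import *
cal=load('z')
for t in (.98,1.02,1.06,1.08): print(t,np.round(proj(cal,bw(BOX,[pullp(t,.055),pullp(t,-.055)]))))
o=r.get_obs();yf=Rn.from_rotvec(o['orientation']).as_matrix()[:,1]
pt=bw(BOX,[pullp(1.05,0)])[0]
plan(pt-.06*yf,0)"
```

```text
0.98 [[432. 148.]
 [411. 327.]]
1.02 [[440. 147.]
 [417. 322.]]
1.06 [[446. 145.]
 [423. 317.]]
1.08 [[449. 145.]
 [426. 315.]]
t 34.67 tcp [0.485  0.2168 0.2203] box [-59.5   1.5 220.3] lean 28.6 az 13.9 w 0.0170 F [-1.4 -0.9 -0.9] q [ 0.31  0.12 -1.    2.22  0.68  0.49 -0.97]
spin -0.1 shift(after spin)  [ 9.24 -2.16 -0.02]
```

>>> {"method": "send_rows", "body": {"plan": [[0,-3,0,0,0.45],[2,-3,0,0,0.45],[3.7,0,0,0,0.45],[3.6,0,0,0,0.45],[0,1.5,0,0,0.45],[0,0,0,0,0.45],[0,0,0,0,0.45]]}}

```text
clock: 35.55
tcp_pos: [0.5445, 0.2317, 0.3052]
orientation: [-1.466, -0.569, -0.202]
contact_force: [0.6, 0.6, 0.0]
grip_width: 0.0384
```

```bash
python3 -c "
from arc import *
o=r.get_obs();yf=Rn.from_rotvec(o['orientation']).as_matrix()[:,1]
pt=bw(BOX,[pullp(1.06,0)])[0]
plan(pt+.005*yf,0);look('aa',[])
print(proj(load('aa'),bw(BOX,[pullp(1.06,.055),pullp(1.06,-.055)])))"
```

```text
t 35.55 tcp [0.5445 0.2317 0.3052] box [  1.9   0.8 305.2] lean 28.6 az 14.0 w 0.0384 F [0.6 0.6 0. ] q [ 0.41  0.13 -1.07  2.    0.49  0.66 -0.71]
spin -0.2 shift(after spin)  [-0.07  8.99 -0.03]
[[276.5100326  137.43464353]
 [278.93492141 283.40977944]]
```

View pics/aa.png

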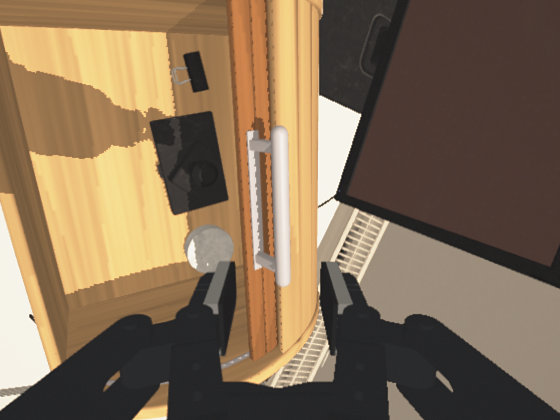

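>>> {"method": "send_rows", "body": {"plan": [[0,2.5,0,0,0.45],[0,2.5,0,0,0.45],[0,2,0,0,0.45],[0,1.5,0,0,0.45],[0,0.6,0,0,0.45],[0,0,0,0,0.45],[0,0,0,0,0.45]]}}

```text
clock: 36.48
tcp_pos: [0.5875, 0.2422, 0.2263]
orientation: [-1.466, -0.57, -0.204]
contact_force: [-0.7, -0.1, -0.6]
grip_width: 0.0382
```

```bash
python3 -c "
from arc import *
o=r.get_obs();yf=Rn.from_rotvec(o['orientation']).as_matrix()[:,1]
pt=bw(BOX,[pullp(1.06,0)])[0]
plan(pt+.005*yf,0);look('ab',[])"
```

```text
t 36.48 tcp [0.5875 0.2422 0.2263] box [4.610e+01 1.000e-01 2.263e+02] lean 28.7 az 14.0 w 0.0382 F [-0.7 -0.1 -0.6] q [ 0.21  0.32 -0.92  2.01  0.83  0.6  -1.  ]
spin -0.2 shift(after spin)  [-0.18 -0.06 -0.01]
```

View pics/ab.png

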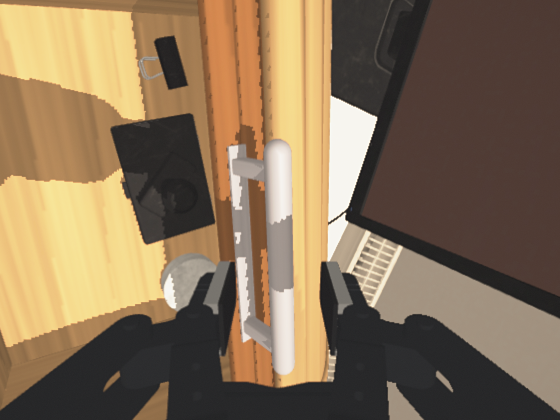

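```bash
python3 -c "
from arc import *
arcrows(1.06,.80,-.005,-.007,6)"
```

```text
initial err [-0.18 -0.06 -0.01]
[-0.63, -0.5, -0.01]
[-0.65, -0.47, -0.01]
[-0.67, -0.44, -0.01]
[-0.69, -0.41, -0.01]
[-0.71, -0.38, -0.01]
[-0.73, -0.35, -0.01]
```

>>> {"method": "send_rows", "body": {"plan": [[0,0,0,0,0.18],[0,0,0,0,0.18],[0,0,0,0,0.18]]}}

```text
clock: 36.9
tcp_pos: [0.5874, 0.2421, 0.2255]
orientation: [-1.466, -0.569, -0.204]
contact_force: [-0.3, -1.2, -1.1]
grip_width: 0.0151
```

>>> {"method": "send_rows", "body": {"plan": [[-0.63,-0.48,0,0,0.18],[-0.65,-0.46,0,0,0.18],[-0.67,-0.44,0,0,0.18],[-0.69,-0.41,0,0,0.18],[-0.71,-0.38,0,0,0.18],[-0.73,-0.35,0,0,0.18]]}}

```text
clock: 37.65
tcp_pos: [0.5404, 0.2305, 0.228]
orientation: [-1.466, -0.569, -0.204]
contact_force: [-0.1, 0.8, 0.5]
grip_width: 0.0157
```

```bash
python3 -c "
from arc import *
plan([0,0,0]);t=cur(-.006);look('ac',[])
arcrows(t,.3,-.007,-.009,11)"
```

```text
t 37.65 tcp [0.5404 0.2305 0.228 ] box [ -2.4   0.7 228. ] lean 28.6 az 14.0 w 0.0157 F [-0.1  0.8  0.5] q [ 0.26  0.23 -0.96  2.1   0.76  0.56 -0.99]
spin 0.0 shift(after spin)  [-61.8   -7.79  -9.55]
bar radius 0.1883 turn 0.810
initial err [ 0.18 -0.03 -0.08]
[-0.79, -0.36, -0.01]
[-0.81, -0.33, -0.01]
[-0.83, -0.29, -0.01]
[-0.84, -0.25, -0.01]
[-0.85, -0.21, -0.01]
[-0.86, -0.17, -0.01]
[-0.87, -0.13, -0.01]
[-0.87, -0.09, -0.01]
[-0.88, -0.05, -0.01]
[-0.88, -0.01, -0.01]
[-0.88, 0.03, -0.01]
```

View pics/ac.png

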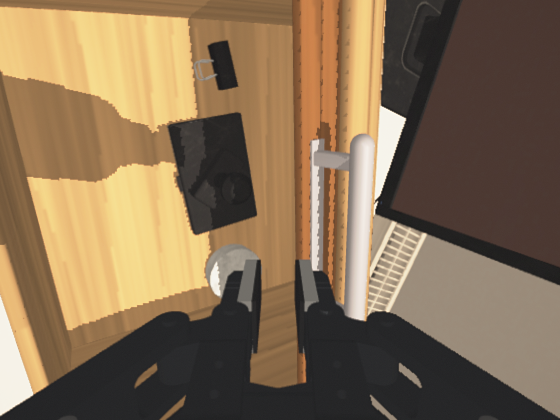

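>>> {"method": "send_rows", "body": {"plan": [[0,-3,0,0,0.18],[1,-3,0,0,0.5],[3.5,0,0,0,0.5],[0.4,0,0,0,0.5],[0,0,0,0,0.5],[0,0,0,0,0.5]]}}

```text
clock: 38.45
tcp_pos: [0.5537, 0.2338, 0.303]
orientation: [-1.467, -0.568, -0.202]
contact_force: [0.2, -0.1, 0.1]
grip_width: 0.0423
```

```bash
python3 -c "
from arc import *
o=r.get_obs();yf=Rn.from_rotvec(o['orientation']).as_matrix()[:,1]
pt=bw(BOX,[pullp(1.07,0)])[0]
plan(pt+.023*yf,0);look('ad',[])
print(proj(load('ad'),bw(BOX,[pullp(1.07,.055),pullp(1.07,-.055)])))"
```

```text
t 38.45 tcp [0.5537 0.2338 0.303 ] box [ 11.3   0.5 303. ] lean 28.5 az 14.0 w 0.0423 F [ 0.2 -0.1  0.1] q [ 0.39  0.16 -1.06  1.98  0.53  0.68 -0.74]
spin -0.2 shift(after spin)  [-6.500e-01  1.027e+01 -1.000e-02]
[[267.69381794 137.89394806]
 [271.29659223 286.57733285]]
```

View pics/ad.png

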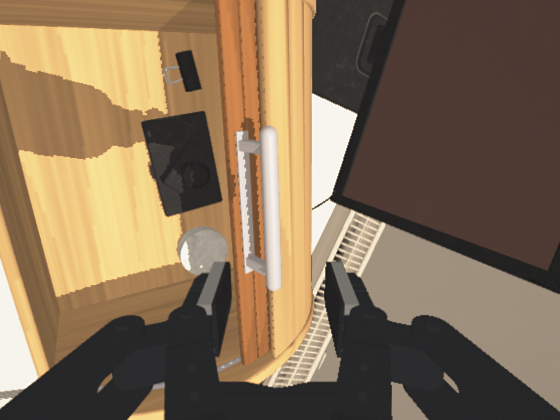

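>>> {"method": "send_rows", "body": {"plan": [[-0.3,2.5,0,0,0.5],[-0.2,2.5,0,0,0.5],[-0.1,2,0,0,0.5],[0,1,0,0,0.5],[0,0.6,0,0,0.5],[0,0.6,0,0,0.5],[0,0,0,0,0.5]]}}

```text
clock: 39.38
tcp_pos: [0.5925, 0.2433, 0.2205]
orientation: [-1.466, -0.569, -0.204]
contact_force: [-0.9, -1.5, -0.2]
grip_width: 0.043
```

```bash
python3 -c "
from arc import *
o=r.get_obs();yf=Rn.from_rotvec(o['orientation']).as_matrix()[:,1]
pt=bw(BOX,[pullp(1.07,0)])[0]
plan(pt+.02*yf,0)"
```

```text
t 39.38 tcp [0.5925 0.2433 0.2205] box [ 5.130e+01 -2.000e-01  2.205e+02] lean 28.6 az 14.0 w 0.0430 F [-0.9 -1.5 -0.2] q [ 0.2   0.34 -0.91  2.    0.85  0.6  -1.02]
spin -0.2 shift(after spin)  [-0.22  0.82  0.01]
```

>>> {"method": "send_rows", "body": {"plan": [[-0.2,0.3,0,0,0.4],[0,0.3,0,0,0.4],[0,0.2,0,0,0.4],[0,0,0,0,0.25]]}}

```text
clock: 39.88
tcp_pos: [0.5945, 0.2438, 0.2124]
orientation: [-1.466, -0.569, -0.203]
contact_force: [-0.1, -0.5, -0.5]
grip_width: 0.0212
```

```bash
python3 -c "
from arc import *
o=r.get_obs();yf=Rn.from_rotvec(o['orientation']).as_matrix()[:,1]
pt=bw(BOX,[pullp(1.07,0)])[0]
plan(pt+.02*yf,0);look('ae',[])
arcrows(1.07,.8,-.02,-.021,6)"
```

```text
t 39.88 tcp [0.5945 0.2438 0.2124] box [ 5.330e+01 -2.000e-01  2.124e+02] lean 28.6 az 14.0 w 0.0212 F [-0.1 -0.5 -0.5] q [ 0.19  0.35 -0.89  2.01  0.88  0.59 -1.04]
spin -0.2 shift(after spin)  [-0.  0.  0.]
initial err [-0.01  0.01  0.  ]
[-0.65, -0.54, -0.01]
[-0.67, -0.51, -0.01]
[-0.7, -0.48, -0.01]
[-0.72, -0.45, -0.01]
[-0.74, -0.42, -0.01]
[-0.76, -0.38, -0.01]
```

View pics/ae.png

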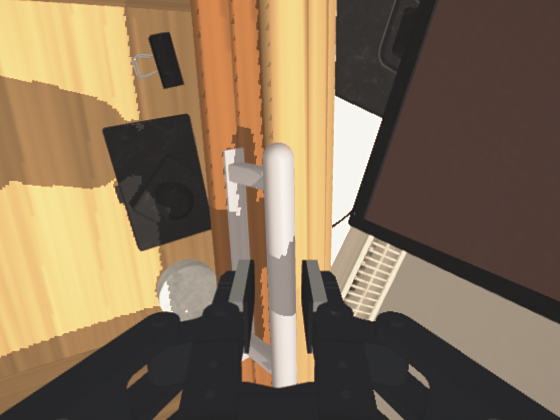

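>>> {"method": "send_rows", "body": {"plan": [[0,0,0,0,0.2],[-0.65,-0.54,0,0,0.2],[-0.67,-0.51,0,0,0.2],[-0.7,-0.48,0,0,0.2],[-0.72,-0.45,0,0,0.2],[-0.74,-0.42,0,0,0.2],[-0.76,-0.38,0,0,0.2]]}}

```text
clock: 40.8
tcp_pos: [0.5453, 0.2325, 0.2177]
orientation: [-1.464, -0.571, -0.205]
contact_force: [2.9, 0.6, 5.8]
grip_width: 0.0168
```

```bash
python3 -c "
from arc import *
plan([0,0,0]);t=cur(-.02);look('af',[])
arcrows(t,.3,-.021,-.02,11)"
```

```text
t 40.80 tcp [0.5453 0.2325 0.2177] box [  2.9   1.3 217.7] lean 28.8 az 14.1 w 0.0168 F [2.9 0.6 5.8] q [ 0.24  0.25 -0.94  2.11  0.82  0.55 -1.04]
spin 0.0 shift(after spin)  [-61.75  -9.09  -9.59]
bar radius 0.1903 turn 0.803
initial err [ 0.12  0.15 -0.16]
[-0.78, -0.38, -0.01]
[-0.8, -0.34, -0.01]
[-0.81, -0.31, -0.01]
[-0.83, -0.27, -0.01]
[-0.84, -0.23, -0.01]
[-0.85, -0.19, -0.01]
[-0.86, -0.15, -0.01]
[-0.86, -0.12, -0.01]
[-0.87, -0.08, -0.01]
[-0.87, -0.04, -0.01]
[-0.87, 0.0, -0.01]
```

View pics/af.png

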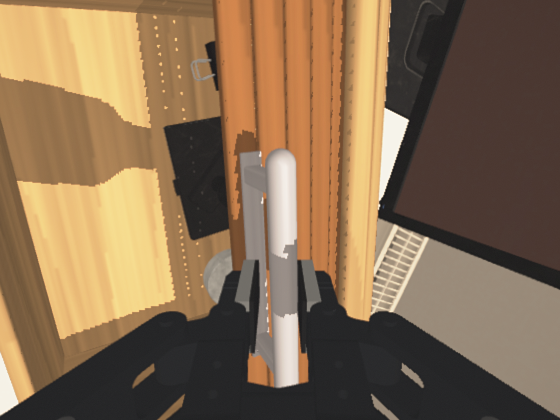

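>>> {"method": "send_rows", "body": {"plan": [[-0.78,-0.38,0,0,0.2],[-0.8,-0.34,0,0,0.2],[-0.81,-0.31,-0.1,0,0.2],[-0.83,-0.27,0,0,0.2],[-0.84,-0.23,0,0,0.2],[-0.85,-0.19,0,0,0.2],[-0.86,-0.15,0,0,0.2],[-0.86,-0.12,0,0,0.2],[-0.87,-0.08,0,0,0.2],[-0.87,-0.04,0,0,0.2]]}}

```text
clock: 42.1
tcp_pos: [0.4638, 0.2103, 0.1945]
orientation: [-1.467, -0.568, -0.204]
contact_force: [2.4, -1.3, 2.0]
grip_width: 0.0172
```

```bash
python3 -c "
from arc import *
plan([0,0,0]);t=cur(-.02);look('ag',[])
arcrows(t,-.02,-.021,-.018,8)"
```

```text
t 42.10 tcp [0.4638 0.2103 0.1945] box [-81.5   0.6 194.5] lean 28.6 az 13.9 w 0.0172 F [ 2.4 -1.3  2. ] q [ 0.26  0.12 -0.97  2.29  0.79  0.44 -1.11]
spin 0.0 shift(after spin)  [-53.25  -6.9   -9.43]
bar radius 0.1903 turn 0.338
initial err [ 0.14  0.12 -0.07]
[-0.85, -0.02, -0.01]
[-0.85, 0.02, -0.01]
[-0.85, 0.06, -0.01]
[-0.84, 0.1, -0.01]
[-0.83, 0.13, -0.01]
[-0.83, 0.17, -0.01]
[-0.82, 0.21, -0.01]
[-0.8, 0.24, -0.01]
```

View pics/ag.png

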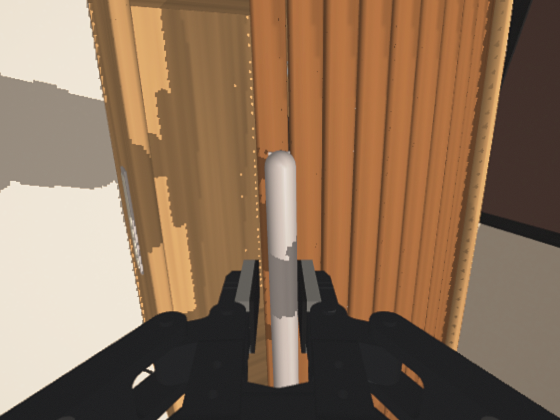

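>>> {"method": "send_rows", "body": {"plan": [[-0.85,-0.02,0,0,0.2],[-0.85,0.02,0,0,0.2],[-0.85,0.06,0,0,0.2],[-0.84,0.1,0,0,0.2],[-0.83,0.13,0,0,0.2],[-0.83,0.17,0,0,0.2],[-0.82,0.21,0,0,0.2],[-0.8,0.24,0,0,0.2],[0,0,0,0,0.2]]}}

```text
clock: 43.28
tcp_pos: [0.4122, 0.1984, 0.1554]
orientation: [-1.466, -0.57, -0.204]
contact_force: [4.5, -0.9, 2.4]
grip_width: 0.0171
```

```bash
python3 -c "
from arc import *
plan([0,0,0]);t=cur(-.018);look('ah',[])
for t in (0,.04,.08): print(np.round(proj(load('ah'),bw(BOX,[pullp(t,.055),pullp(t,0)]))))"
```

```text
t 43.27 tcp [0.4122 0.1984 0.1554] box [-134.5    2.1  155.4] lean 28.7 az 14.0 w 0.0171 F [ 4.5 -0.9  2.4] q [ 0.19  0.1  -0.96  2.43  1.03  0.37 -1.43]
spin 0.0 shift(after spin)  [-46.72  -7.89  -9.45]
bar radius 0.1908 turn -0.010
[[283. 169.]
 [285. 294.]]
[[302. 170.]
 [301. 296.]]
[[322. 171.]
 [319. 299.]]
```

View pics/ah.png

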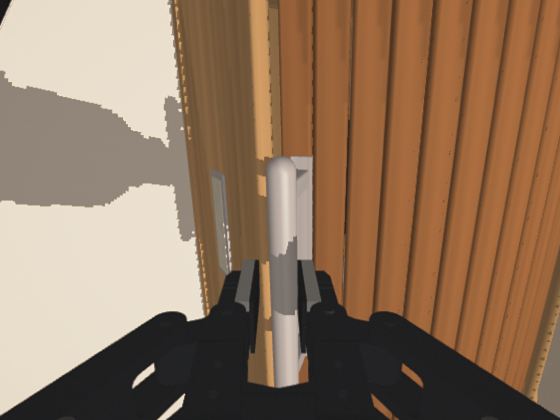

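>>> {"method": "send_rows", "body": {"plan": [[-0.3,0.1,0,0,0.2],[-0.2,0.1,0,0,0.2],[0,0,0,0,0.2],[0,0,0,0,0.2]]}}

```text
clock: 43.82
tcp_pos: [0.4123, 0.1996, 0.1541]
orientation: [-1.462, -0.574, -0.209]
contact_force: [9.4, -0.7, 10.7]
grip_width: 0.0171
```

```bash
python3 -c "
from arc import *
plan([0,0,0]);t=cur(-.018)"
```

```text
t 43.83 tcp [0.4123 0.1996 0.1541] box [-134.1    3.4  154.1] lean 29.1 az 14.2 w 0.0171 F [ 9.4 -0.7 10.7] q [ 0.3   0.13 -1.09  2.43  1.1   0.4  -1.5 ]
spin 0.0 shift(after spin)  [-46.63  -8.32  -9.61]
bar radius 0.1897 turn -0.015
```

```bash
python3 -c "
from sim import *
from h import r
np.set_printoptions(precision=3,suppress=True)
o=r.get_obs();R=Rn.from_rotvec(o['orientation']).as_matrix();q=o['joints'];p=o['tcp_pos']
for b in (.01,.02,.03,.04):
    for dx in (.003,):
        tg=p-R[:,1]*b+R[:,0]*dx
        s=follow(q,tg,R,20); print(b,s, R.T@(fk(s[0],P)[0]-p)*100)
"
```

```text
0.01 (array([ 0.342,  0.096, -1.115,  2.419,  0.991,  0.389, -1.391]), np.float64(1.0634723887039057e-05), np.float64(0.0021732341636028513)) [ 0.3   -0.999  0.   ]
0.02 (array([ 0.382,  0.052, -1.138,  2.417,  0.873,  0.371, -1.276]), np.float64(3.210116897761498e-05), np.float64(0.005961239030600626)) [ 0.299 -1.997  0.001]
0.03 (array([ 0.415,  0.004, -1.149,  2.415,  0.73 ,  0.353, -1.137]), np.float64(7.40170153286458e-05), np.float64(0.012713457507387747)) [ 0.299 -2.993  0.003]
0.04 (array([ 0.416, -0.047, -1.127,  2.413,  0.567,  0.341, -0.98 ]), np.float64(0.00011303038916743582), np.float64(0.018959306483418866)) [ 0.3   -3.99   0.005]
```

>>> {"method": "send_rows", "body": {"plan": [[0.15,0,0,0,0.25],[0.05,-0.5,0,0,0.25],[0,-0.8,0,0,0.25],[0,-0.8,0,0,0.25],[0,-0.8,0,0,0.25],[0,-0.8,0,0,0.25],[0,-0.8,0,0,0.25],[0,0,0,0,0.25]]}}

```text
clock: 44.82
tcp_pos: [0.3885, 0.1922, 0.191]
orientation: [-1.467, -0.569, -0.203]
contact_force: [0.6, -0.0, -0.4]
grip_width: 0.0215
```

```bash
python3 -c "
from arc import *
plan([0,0,0]);look('ai',[])
for t in (0,.04,.08): print(np.round(proj(load('ai'),bw(BOX,[pullp(t,.055),pullp(t,0)]))))"
```

```text
t 44.83 tcp [0.3885 0.1922 0.191 ] box [-159.     2.2  191. ] lean 28.6 az 13.9 w 0.0215 F [ 0.6 -0.  -0.4] q [ 0.43 -0.08 -1.13  2.42  0.46  0.33 -0.87]
spin 0.0 shift(after spin)  [-46.29  -3.52  -9.43]
[[291. 152.]
 [291. 252.]]
[[305. 153.]
 [304. 254.]]
[[320. 153.]
 [318. 255.]]
```

View pics/ai.png

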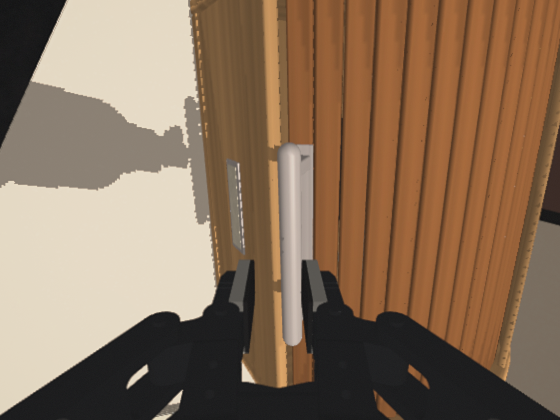

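>>> {"method": "send_rows", "body": {"plan": [[0,-1,0,0,0.25],[0,-1,0,0,0.25],[1,-2,0,0,0.25],[2,-4,0,0,0.4],[2,-4,0,0,0.4],[0,0,0,0,0.4],[0,0,0,0,0.4],[0,0,0,0,0.4]]}}

```text
clock: 45.88
tcp_pos: [0.3754, 0.1882, 0.3189]
orientation: [-1.468, -0.567, -0.202]
contact_force: [-0.1, 0.2, -0.2]
grip_width: 0.0337
```

```bash
python3 -c "
from arc import *
plan([0,0,0]);look('aj',[])
for t in (0,.04,.08): print(np.round(proj(load('aj'),bw(BOX,[pullp(t,.055),pullp(t,0),pullp(t,-.055)])).ravel()))"
```

```text
t 45.88 tcp [0.3754 0.1882 0.3189] box [-172.7    1.7  318.9] lean 28.5 az 13.9 w 0.0337 F [-0.1  0.2 -0.2] q [ 0.03 -0.34 -0.63  2.27 -0.03  0.68 -0.36]
spin 0.0 shift(after spin)  [-51.19   8.5   -9.37]
[227. 132. 231. 195. 234. 252.]
[235. 132. 239. 196. 242. 253.]
[244. 132. 247. 197. 249. 254.]
```

View pics/aj.png

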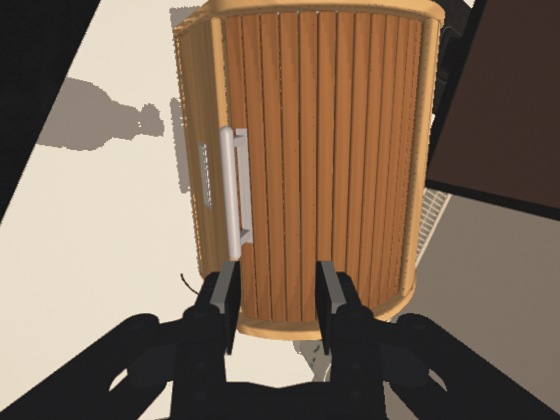

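```bash
python3 -c "
from bench import r
print(r.hand_in())"
```

```text
the job is handed in; nothing more can be done
None
```

I opened the cover, stood the stamp on the ink pad and shut the cover again, then handed the job in at about 46 s of the 72 s allowed. No verdict was reported, so success is judged only from my own checks.

**What I did**
- **Lean:** The moves only turn about the finger axis, so I got the 28–33° lean by pushing the arm against its upper reach limit.
- **Opening:** I rolled the cover to about 1.07 rad, read from where the pull appeared in the wrist picture.
- **Placing:** I took the stamp by its knob and came in along the slant. I set it down until the force read about 6 N, then released it.
- **Closing:** I rolled the cover down to its stop, pressed to about 14 N, and backed off.

**Last checks**
- **Stamp:** It is about 2–5 mm from my estimate of the pad's centre. It was upright in the last pictures that showed it, early in the closing roll. It is hidden now, so its final pose is unchecked.
- **Cover:** In the last picture the pull lies within about 1 px of the position predicted for fully shut.
- **Robot:** Nothing is touching the gripper; forces are about 0.
- **Tin and bulldog clip:** They looked undisturbed while visible, but I did not measure them.
- **Notes and mouse:** The gripper did not go near them, but I did not re-measure them either.

**What went wrong or disagreed**
- The first pinch on the pull missed, a later one slipped partway through opening, and the first two closing passes slid over it.
- The fingertips seem to reach about 25 mm less far than the stated tip extent. Going in about 20 mm past the pull fixed it.
- The fixed scene and side cameras showed only blank surfaces, so everything was measured from the wrist camera.

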